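# Pack the hardness reference blocks for recalibration

### The arm

A 6-joint arm with a two-finger parallel gripper is mounted at the origin on a cart in front of the work surface, level with it; the furniture and walls round the work are solid. World frame = base frame: x ahead of the robot, y to its left, z up, the work surface at z = 0. Lengths are in m, angles in rad, forces in N, time in s.
With the tool pointing down it reaches from about 0.375 to 0.975 m from the base axis. Payload 3.8 kg.
Tool frame: the origin (TCP) lies on the mounting face of the last link; the fingertips stand 173 mm ahead of it and the grasp point (between the pads) lies 155 mm ahead of it (bot.hold_point_z is the distance from the TCP to the grasp point, in m); z points along the fingers, y is the line along which they close (so a half turn about z gives the same grasp; the last joint's range is limited). The gripper opens to 85 mm and grips with 20 to 120 N. Pads are 22 mm wide; open, the fingers measure 114 mm over their backs; the gripper's body (76 mm by 85 mm) begins 54 mm behind the grasp point. The pads swing forward as they close: fully open they stand 13 mm farther back than shut.
Start: joints at [1.196, 0.264, 1.604, -0, 1.274, -0.037], TCP at [0.224, 0.637, 0.405] pointing down, gripper open.
Joint ranges: [-2.63, 2.63], [-0.94, 2.18], [0.31, 2.57], [-1.31, 4.45], [0, 2.66], [-2.55, 2.55]. Speed limits (rad/s): [2.57, 2.57, 3.14, 3.14, 3.14, 3.14].

### API

Orientations are given as a rotation vector (axis times angle).
In Python, from workcell import bot, optics gives the robot as it stands.
- The arm moves only by the shell command python3 -m jog 'ROWS' [OPENING] [FORCE]. ROWS is JSON, a list of rows, each an object of numbers: "dx", "dy", "dz": the shift along the tool's x, y, z in mm; "ax", "ay", "az": the turn, a rotation vector about the tool's x, y, z in degrees. A call has 1 to 20 rows; each row shifts and turns the commanded pose from where the row before left it, along the tool's axes as they then stand; what a row does not reach is not made up. A row lasts 1/12 s, in which the tool goes at most 41.7 mm and 7.16 degrees, less where a joint would pass 70% of its speed; a pose out of reach is approached as far as the arm can. A call with a gripper value outside its range is refused whole. OPENING is the opening, from 0 (shut) to 1 (fully open), set as the call begins (- or left out, the last holds). The fingers move at their own pace and stop on an object; FORCE is the grip in N (left out, the last holds). Time passes only in rows, so rows that do not move let the fingers close. It gives the time, the measured TCP pose, the force, the opening and the grip force at its end, in the units of the state.
- bot.read_state(): the state, without advancing time (a new reading comes with each control period).
- optics.read_camera(name): name is "side" or "top"; returns a dict with "img" (400x640x3 uint8, red, green, blue), "vertical_fov" (degrees; the focal length in pixels is half the picture's height over the tangent of half this angle, whatever the lens; pixels are square), "cx", "cy" (the principal point, pixels), "R" (3x3) and "t" (3): a world point X has camera coordinates R X + t. Camera axes: x right, y down, z forward; pixel columns grow to the right and rows downward; lengths in m; the calibration is good to about 2 mm. A picture is of the moment at which its call begins. There is no depth.
- bot.finish_job(): hands the job in; it is judged then, once.
The state is a dict: "time": time; "q": joint angles; "joint_vel": joint speeds; "joint_torque": joint torques, N m; "tool_pos": TCP position; "tcp_rot": TCP orientation; "wrist_force": force on the tool from outside, world axes, zero at the start; "torque": the same for the moment, N m; "width": opening from 0.0 (shut) to 1.0 (fully open); "grip_force": force on a finger pad.
Only numpy, scipy, OpenCV 4.12 (cv2) and the standard library are available. Lean on these libraries where they do the work, as an engineer would, in place of code of your own. Each camera call takes 0.05 s, during which the arm holds its last target. There are 200 camera calls.

### The job

The reference blocks lying on the bench are going out for recalibration. Put every one of them into the nest of its own shape in the black transit case and press each down until it sits fully home on the floor of its nest; only then set the lid on the case, press it down until it has snapped fully home all round, and tighten its knob clockwise until the torque clutch slips - stop within half a turn of that. Do not disturb the dial gauge.

Things in the scene. Friction and masses are not known exactly. Their poses are not given: they have to be found in the camera images.
- transit_case: low fixed case; origin at the centre of its underside, x and y along its sides. Grey flange 204 x 204 mm, 8 mm thick; on it a black deck 172 x 172 mm, top 30 mm above the bench, with four nests 11 mm deep (green floors): two round, one square, one oblong, each 2 mm wider than its block all round. Two bevelled brass spring catches on each of the deck's +y and -y sides hold the lid
- nest_round_a (a point): centre of the floor of the first round nest (60 mm across), 19 mm above the bench. Bevelled brass spring catches stand out of all nest walls: a block laid in rests on them, its underside about 8 mm above the nest floor; some 8 to 16 N at its middle push it home (its weight does not). Home, its top is 5 mm above the deck
- nest_round_b (a point): centre of the floor of the other round nest (60 mm across), 19 mm above the bench; catches as in the first
- nest_square (a point): centre of the floor of the square nest (54 x 54 mm, sides along the case's x and y), 19 mm above the bench; catches as in the others
- nest_oblong (a point): centre of the floor of the oblong nest (74 mm along the case's x, 46 mm along its y), 19 mm above the bench; catches as in the others
- disc_block_1: round grey steel reference block, 56 mm diameter, 16 mm thick, 0.15 kg; origin at the centre of its underside, z up. Fits either round nest. May be absent
- disc_block_2: round grey steel reference block like the first, 56 mm diameter, 16 mm thick; origin at the centre of its underside. Fits either round nest. May be absent
- square_block: square grey steel reference block, 50 x 50 x 16 mm, 0.2 kg; origin at the centre of its underside, x and y along its sides. May be absent
- oblong_block: oblong grey steel reference block, 70 mm along its x, 42 mm along its y, 16 mm thick, 0.2 kg; origin at the centre of its underside. May be absent
- lid: square lid, blue skirt, clear top, 190 x 190 mm, 38 mm high, 0.44 kg, standing knob up; origin at the centre of its lower rim, x and y along its sides. Fits over the deck any of four ways round with 3 mm play each side. Laid on, its rim rests on the spring catches about 20 mm above the bench; 10 to 18 N at its middle snap it home, rim on the flange, 8 mm above the bench
- knob_top (a point): centre of the top of the lid's knob: black, ribbed, round, with a red cap, 42 mm diameter, 27 mm high, from 46.5 to 73.5 mm above the lid's lower rim, over a steel collar of 39 mm diameter. The lid can be carried and pressed by it
- lid_collar (a joint): turn of the clamping screw and its steel collar against the lid, rad, positive clockwise seen from above; starts between 0 and 0.4, runs with light friction (0.08 N m) to its stop at 1.8, where the pressure plate under the lid is fully down
- lid_knob (a joint): slip of the knob on the collar through its torque clutch, rad, positive clockwise, 0 at the start. The knob drives the collar along; with the collar at its stop, more than 0.35 N m makes the clutch slip and this value grow. Turned back, the knob takes the collar back with it
- dial_gauge: dial indicator with white face, 100 x 60 x 20 mm, lying behind the case; a bystander

How it is judged:
On the way, in this order (a step that is already met when the one before it is completed fails the run):
1. every block on the bench is home in the nest of its shape: within 4 mm of its centre, underside within 2 mm of the nest floor, level within 2.5 degrees, while the lid is not yet on the case (((horizontal distance between disc_block_1 and nest_round_a below 0.004 m and z of disc_block_1 in the frame of nest_round_a below 0.002 m) or (horizontal distance between disc_block_1 and nest_round_b below 0.004 m and z of disc_block_1 in the frame of nest_round_b below 0.002 m)) and angle between each of disc_block_1, disc_block_2, square_block, oblong_block's own z axis and vertical below 0.044 rad and ((horizontal distance between disc_block_2 and nest_round_a below 0.004 m and z of disc_block_2 in the frame of nest_round_a below 0.002 m) or (horizontal distance between disc_block_2 and nest_round_b below 0.004 m and z of disc_block_2 in the frame of nest_round_b below 0.002 m)) and horizontal distance between square_block and nest_square below 0.004 m and z of square_block in the frame of nest_square below 0.002 m and horizontal distance between oblong_block and nest_oblong below 0.004 m and z of oblong_block in the frame of nest_oblong below 0.002 m and horizontal distance between lid and transit_case above 0.1 m), for 0.3 s.
2. the lid is home: rim within 2.5 mm of the flange, centred within 6 mm, level within 1.5 degrees, while the clutch has not slipped yet (horizontal distance between lid and transit_case below 0.006 m and z of lid in the frame of transit_case below 0.0105 m and angle between lid's own z axis and vertical below 0.026 rad and value of joint lid_knob below 0.2 rad), for 0.3 s.
3. the screw is at its stop (collar beyond 1.7 rad) and the clutch has slipped by 0.25 rad, the lid still home (horizontal distance between lid and transit_case below 0.006 m and z of lid in the frame of transit_case below 0.0105 m and angle between lid's own z axis and vertical below 0.026 rad and value of joint lid_collar above 1.7 rad and value of joint lid_knob above 0.25 rad), for 0.2 s.
At the end, for the whole second after the job is handed in: every block present is home in the nest of its shape (within 4 mm of centre, 2 mm of the floor, 2.5 degrees of level); the lid is home at rest (within 2.5 mm of the flange, 6 mm of centre, 1.5 degrees); collar beyond 1.7 rad, clutch slipped 0.25 to 3.4 rad (all of step 3 and ((horizontal distance between disc_block_1 and nest_round_a below 0.004 m and z of disc_block_1 in the frame of nest_round_a below 0.002 m) or (horizontal distance between disc_block_1 and nest_round_b below 0.004 m and z of disc_block_1 in the frame of nest_round_b below 0.002 m)) and angle between each of disc_block_1, disc_block_2, square_block, oblong_block's own z axis and vertical below 0.044 rad and ((horizontal distance between disc_block_2 and nest_round_a below 0.004 m and z of disc_block_2 in the frame of nest_round_a below 0.002 m) or (horizontal distance between disc_block_2 and nest_round_b below 0.004 m and z of disc_block_2 in the frame of nest_round_b below 0.002 m)) and horizontal distance between square_block and nest_square below 0.004 m and z of square_block in the frame of nest_square below 0.002 m and horizontal distance between oblong_block and nest_oblong below 0.004 m and z of oblong_block in the frame of nest_oblong below 0.002 m and value of joint lid_knob below 3.4 rad and linear speed of lid below 0.02 m/s); the robot touches nothing.
It fails at once if the dial gauge is moved by more than 2 cm (distance of dial_gauge from where it was at the start of the episode above 0.02 m).
Of disc_block_1, disc_block_2, square_block, oblong_block only 3 to 4 are there at a start; the rules pass over those that are not, and their reading is None.
At some moment in a run one of disc_block_1, disc_block_2, square_block, oblong_block, lid may be knocked a few centimetres aside while the robot is not near it.
Once in a run the grip may slacken for a moment while it holds something.
It also fails if it takes over 210 s, if anything falls off the work surface, if the arm or the gripper's body presses on something with over 40 N, if the wrist force passes 120 N, or if a joint passes its speed limit or range.

## Working session

There is one attempt and no reset: what is moved stays moved. The work goes in short steps, Python scripts to look and compute and a shell command to move; the robot and the scene stay as the last step left them, time stands still between calls to the robot, and variables do not carry over. Pictures are saved under pics/ and viewed, at most 14 in all, crops included, and the job is handed in when it is done.

```bash
ls; mkdir -p pics
python3 - <<'E'
from workcell import bot, optics
import cv2
print(bot.read_state(), bot.hold_point_z)
for n in("top","side"):
    c=optics.read_camera(n); cv2.imwrite(f"pics/{n}0.png",c["img"][:,:,::-1]); print({k:v for k,v in c.items() if k!="img"})
E
```

```text
pics
{'time': 0.0, 'q': array([ 1.19609192e+00,  2.64758430e-01,  1.60537001e+00, -3.56193291e-06,
        1.27368012e+00, -3.69325495e-02]), 'joint_vel': array([ 1.66065616e-03, -9.39071979e-05,  1.00535421e-03,  1.25969396e-04,
        1.57924719e-03, -3.30872763e-04]), 'joint_torque': array([-4.17261137e-03, -5.15127218e+01, -3.67300200e+01, -4.85661876e-04,
        1.32826509e-02,  3.29049624e-05]), 'tool_pos': array([0.22358453, 0.63653643, 0.40336019]), 'tcp_rot': array([-0.5279747 , -3.09645139,  0.00340788]), 'wrist_force': array([ 0.09200796, -0.32123981,  0.27280145]), 'torque': array([-0.02161157, -0.02182769,  0.02371539]), 'grip_force': 0.0, 'width': 0.9938460977590748} 0.1547
{'vertical_fov': 52.89655085232249, 'cx': 321.96569151755074, 'cy': 203.46907015043868, 'R': array([[ 9.99194909e-03, -9.99949766e-01,  7.91893988e-04],
       [-9.91874264e-01, -1.00116940e-02, -1.26827484e-01],
       [ 1.26829041e-01,  4.81794497e-04, -9.91924474e-01]]), 't': array([0.0856951 , 0.57561976, 1.08560417])}
{'vertical_fov': 44.71759636009118, 'cx': 321.52159713219186, 'cy': 201.19698969402407, 'R': array([[ 0.96879255, -0.24760912,  0.01143319],
       [-0.13765693, -0.57580742, -0.80591338],
       [ 0.20613482,  0.77918902, -0.59192305]]), 't': array([-0.50656618,  0.19062028,  1.0961082 ])}
```

View pics/top0.png

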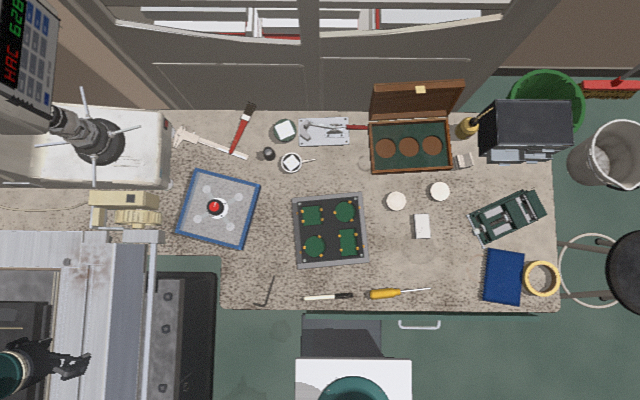

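View pics/side0.png

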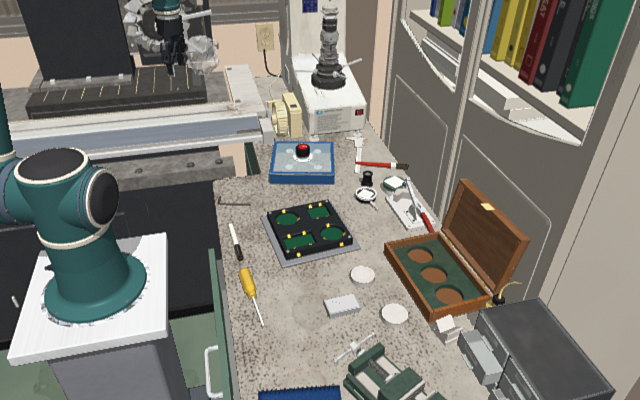

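```bash
cat > h.py <<'E'
from workcell import bot, optics
import cv2, numpy as np, sys
def grab(n,fn=None,box=None,s=1):
    c=optics.read_camera(n)
    if fn:
        im=c["img"][:,:,::-1]
        if box: im=im[box[1]:box[3],box[0]:box[2]]
        cv2.imwrite(f"pics/{fn}.png",cv2.resize(im,None,fx=s,fy=s,interpolation=cv2.INTER_CUBIC))
    return c
def K(c):
    return 200/np.tan(np.radians(c["vertical_fov"])/2)
def world(c,u,v,z):
    f=K(c); d=c["R"].T@np.array([(u-c["cx"])/f,(v-c["cy"])/f,1]); o=-c["R"].T@c["t"]
    return o+d*(z-o[2])/d[2]
def pix(c,X):
    p=c["R"]@np.array(X)+c["t"]; return p[:2]/p[2]*K(c)+[c["cx"],c["cy"]]
def tcp():
    from scipy.spatial.transform import Rotation as Ro
    s=bot.read_state(); R=Ro.from_rotvec(s["tcp_rot"]).as_matrix(); return s,R
def go(x,y,z,yaw_y=None):
    """tool-frame mm to move grasp point to x,y,z; az to bring tool y axis to heading yaw_y deg (mod 180); tilt left"""
    s,R=tcp(); g=s["tool_pos"]+R[:,2]*bot.hold_point_z
    az=0
    if yaw_y is not None:
        h=np.degrees(np.arctan2(R[1,1],R[0,1])); az=-((yaw_y-h+90)%180-90)  # z down
    d=R.T@(np.array([x,y,z])-g)*1000
    print("t",round(s["time"],2),"grasp",g.round(4),"d mm",d.round(1),"az",round(az,1),"q",s["q"].round(2),"tilt",(np.degrees(R[:2,2])).round(2),"w",round(s["width"],3),"F",s["wrist_force"].round(1),"M",s["torque"].round(2),"gf",round(s["grip_force"],1))
E
python3 - <<'E'
from h import *
grab("top","top1",(260,100,480,280),3.6); grab("side","side1",(240,130,440,340),2.8)
c=grab("top","top1b",(165,155,275,260),5)
for p in [(396,201),(440,191),(422,226)]: print(world(c,*p,.016))
print(world(c,330,230,.03),world(c,216,207,.0735))
E
```

```text
[ 0.58657541 -0.11911056  0.016     ]
[ 0.61665406 -0.24512571  0.016     ]
[ 0.5160906  -0.19157161  0.016     ]
[0.50133119 0.06836075 0.03      ] [0.55753801 0.37694073 0.0735    ]
```

View pics/top1.png

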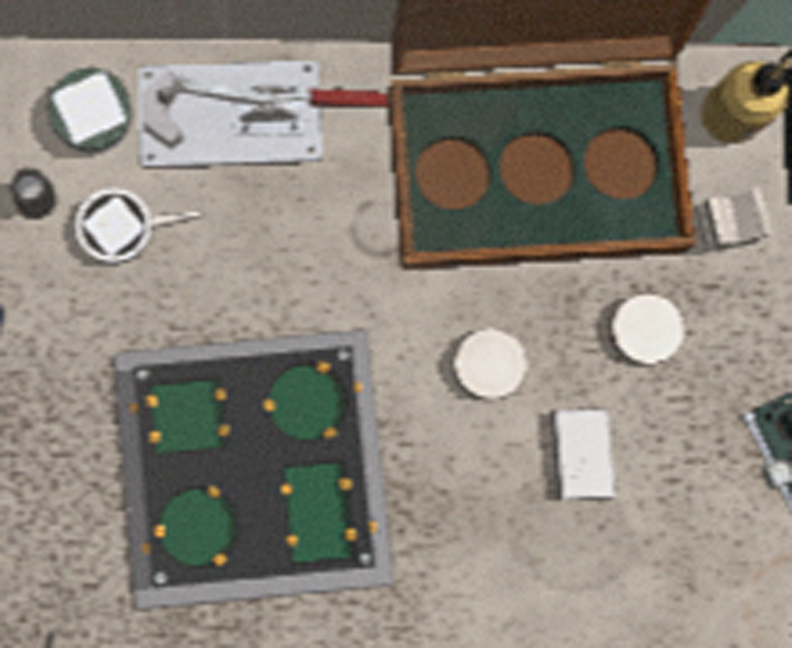

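View pics/side1.png

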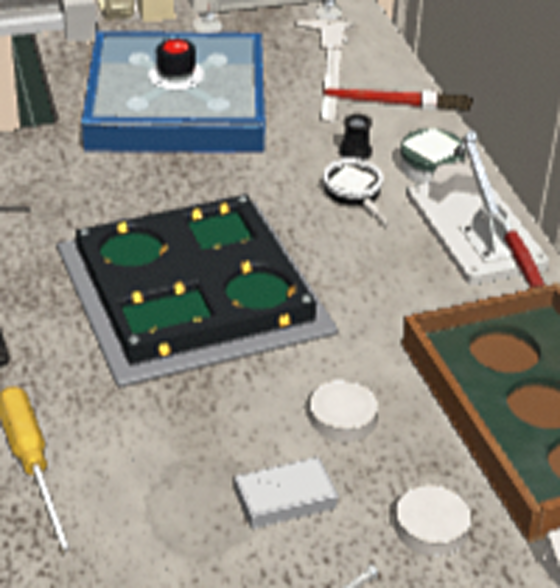

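View pics/top1b.png

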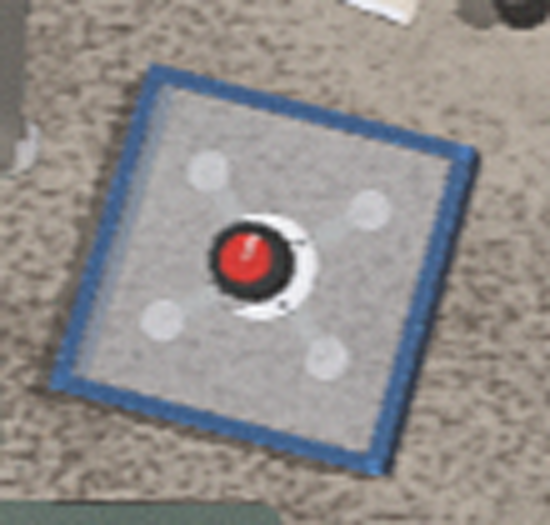

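```bash
cat > m.py <<'E'
from h import *
def blobs(mask,c,z,amin,amax,roi):
    m=np.zeros_like(mask); x0,y0,x1,y1=roi; m[y0:y1,x0:x1]=mask[y0:y1,x0:x1]
    out=[]
    for k in cv2.findContours(m,cv2.RETR_EXTERNAL,cv2.CHAIN_APPROX_NONE)[0]:
        h=cv2.convexHull(k)
        a=cv2.contourArea(h)
        if not amin<a<amax: continue
        P=np.array([world(c,*p[0],z)[:2] for p in h])*1000
        (cx,cy),wh,an=cv2.minAreaRect(P.astype(np.float32)); w,hh=wh
        ax=an if w>hh else an+90
        (ex,ey),r=cv2.minEnclosingCircle(P.astype(np.float32))
        M=cv2.moments(P.astype(np.float32).reshape(-1,1,2)); out.append([round(v,1) for v in (M["m10"]/M["m00"],M["m01"]/M["m00"],cx,cy,max(wh),min(wh),ax%180)])
    return out
def meas(c):
    im=c["img"]; hsv=cv2.cvtColor(cv2.resize(im,None,fx=1,fy=1),cv2.COLOR_RGB2HSV)
    H,S,V=hsv[...,0],hsv[...,1],hsv[...,2]
    g=((H>55)&(H<90)&(S>110)).astype(np.uint8)*255
    w=((S<25)&(V>185)).astype(np.uint8)*255
    b=((H>98)&(H<115)&(S>110)).astype(np.uint8)*255
    r=(((H<6)|(H>174))&(S>150)).astype(np.uint8)*255
    return dict(green=blobs(g,c,.019,60,900,(290,190,372,270)),white=blobs(w,c,.016,150,900,(372,170,465,260)),
      blue=blobs(b,c,.038,2000,9000,(165,150,275,265)),red=blobs(r,c,.0735,30,400,(165,150,275,265)))
E
python3 - <<'E'
from m import *
c=grab("top"); print("cam",(-c["R"].T@c["t"]).round(3))
for k,v in meas(c).items(): print(k,*v,sep="\n  ")
q=lambda P,z:np.array([world(c,(x+.5)/3.6-.5+260,(y+.5)/3.6-.5+100,z)[:2]*1000 for x,y in P]).round(1)
F=q([(117,354),(366,332),(391,580),(136,607)],.008);S=q([(143,374),(345,355),(365,559),(160,578)],.03)
for A in(F,S): print(A.tolist(),A.mean(0)); d=[A[0]-A[3],A[1]-A[2],A[0]-A[1],A[3]-A[2]]; print([ (np.linalg.norm(e).round(1),np.degrees(np.arctan2(e[1],e[0])).round(1)) for e in d])
E
```

```text
cam [0.432 0.091 1.15 ]
green
  [469.4, 14.5, 464.0, 14.3, 44.9, 36.4, 18.9]
white
  [517.8, -193.3, 517.6, -193.1, 65.0, 41.7, 0.6]
  [587.6, -119.1, 587.6, -118.9, 53.5, 51.0, 68.4]
  [617.2, -244.7, 616.7, -243.9, 54.5, 52.0, 90.6]
blue
  [558.6, 381.8, 558.6, 382.1, 190.3, 188.3, 75.9]
red
  [559.6, 383.5, 560.2, 383.8, 24.5, 21.7, 90.6]
[[593.4, 177.2], [613.2, -21.2], [417.3, -40.3], [394.5, 158.5]] [504.6   68.55]
[(np.float64(199.8), np.float64(5.4)), (np.float64(196.8), np.float64(5.6)), (np.float64(199.4), np.float64(95.7)), (np.float64(200.1), np.float64(96.5))]
[[574.8, 154.9], [591.3, -2.6], [433.4, -17.9], [417.4, 139.2]] [504.225  68.4  ]
[(np.float64(158.2), np.float64(5.7)), (np.float64(158.6), np.float64(5.5)), (np.float64(158.4), np.float64(96.0)), (np.float64(157.9), np.float64(95.8))]
```

Run:
```python
from m import *
c=grab("top"); im=c["img"].astype(int)
g=((im[...,1]-im[...,0]>18)&(im[...,1]-im[...,2]>5)).astype(np.uint8)*255
th=np.radians(5.7); R=np.array([[np.cos(th),-np.sin(th)],[np.sin(th),np.cos(th)]])
for b in blobs(g,c,.019,100,900,(290,190,372,270)): print(b,(R.T@(np.array(b[:2])-[504.4,68.5])).round(1),(R.T@(np.array(b[2:4])-[504.4,68.5])).round(1))
for p in[(188,417),(307,402),(196,527),(317,512)]:
    w=world(c,(p[0]+.5)/3.6+259.5,(p[1]+.5)/3.6+99.5,.019)[:2]*1000; print(w.round(1),(R.T@(w-[504.4,68.5])).round(1))
```

```text
[457.0, 112.2, 456.9, 112.6, 56.0, 55.7, 90.6] [-42.8  48.2] [-42.9  48.6]
[469.2, 19.0, 469.4, 18.9, 73.3, 44.0, 4.4] [-39.9 -45.8] [-39.8 -45.9]
[542.5, 121.6, 542.9, 121.4, 53.0, 51.3, 6.1] [43.2 49.1] [43.6 48.8]
[554.8, 28.3, 554.8, 27.5, 54.1, 53.8, 0.3] [ 46.2 -45. ] [ 46.1 -45.8]
[542.5 119.7] [43.  47.1]
[555.3  26.3] [ 46.5 -47. ]
[456.7 112.3] [-43.1  48.3]
[469.3  18.3] [-39.9 -46.4]
```

```bash
python3 -c "
from h import *
go(.5873,-.119,.15,5.7)"
```

```text
t 0.35 grasp [0.2236 0.6367 0.2497] d mm [-593.5 -592.4  100. ] az 64.9 q [ 1.2   0.26  1.6  -0.    1.27 -0.04] tilt [-0.01 -0.03] w 1.003 F [-0.6 -0.3 -0.7] M [0.02 0.01 0.06] gf 0.0
```

```bash
python3 -m jog '[{"dx":-15,"dy":-15},{"dx":-29,"dy":-29},{"dx":-29,"dy":-29},{"dx":-29,"dy":-29},{"dx":-29,"dy":-29},{"dx":-29,"dy":-29},{"dx":-29,"dy":-29},{"dx":-29,"dy":-29},{"dx":-29,"dy":-29},{"dx":-29,"dy":-29},{"dx":-29,"dy":-29},{"dx":-29,"dy":-29},{"dx":-29,"dy":-29},{"dx":-29,"dy":-29},{"dx":-29,"dy":-29},{"dx":-29,"dy":-29},{"dx":-29,"dy":-29},{"dx":-29,"dy":-29},{"dx":-29,"dy":-29},{"dx":-29,"dy":-29}]' 0.9 40; python3 -m jog '[{"dx":-29,"dy":-29},{"dz":5,"az":6.5},{"dz":5,"az":6.5},{"dz":5,"az":6.5},{"dz":5,"az":6.5},{"dz":5,"az":6.5},{"dz":5,"az":6.5},{"dz":5,"az":6.5},{"dz":5,"az":6.5},{"dz":5,"az":6.5},{"dz":5,"az":6.4},{}]'; python3 -c "
from m import *
go(.5873,-.119,.06,5.7)
grab('top','top2',(260,100,480,280),3.6)"
```

```text
t 0.35 grasp [0.2236 0.6367 0.2497] d mm [-593.5 -592.4  190. ] az 64.9 q [ 1.2   0.26  1.6  -0.    1.27 -0.04] tilt [-0.01 -0.03] w 1.003 F [-0.6 -0.3 -0.7] M [0.02 0.01 0.06] gf 0.0invalid input
invalid input
```

```bash
python3 -m jog '[{"dx":-5,"dy":-5,"dz":0,"ax":0,"ay":0,"az":0}]'; echo; python3 -m jog '[{"dx":-5}]';  python3 -m jog '[{"dx":-25,"dy":-25}]' 0.9 40
```

```text
time: 0.48
tool_pos: [0.2264, 0.631, 0.4046]
tcp_rot: [-0.527, -3.097, -0.001]
wrist_force: [0.0, -0.0, 0.6]
width: 1.003
grip_force: 0.0
invalid input
invalid input
```

```bash
python3 -m jog '[{"dx":-15,"dy":-15,"dz":0,"ax":0,"ay":0,"az":0},{"dx":-29,"dy":-29,"dz":0,"ax":0,"ay":0,"az":0},{"dx":-29,"dy":-29,"dz":0,"ax":0,"ay":0,"az":0},{"dx":-29,"dy":-29,"dz":0,"ax":0,"ay":0,"az":0},{"dx":-29,"dy":-29,"dz":0,"ax":0,"ay":0,"az":0},{"dx":-29,"dy":-29,"dz":0,"ax":0,"ay":0,"az":0},{"dx":-29,"dy":-29,"dz":0,"ax":0,"ay":0,"az":0},{"dx":-29,"dy":-29,"dz":0,"ax":0,"ay":0,"az":0},{"dx":-29,"dy":-29,"dz":0,"ax":0,"ay":0,"az":0},{"dx":-29,"dy":-29,"dz":0,"ax":0,"ay":0,"az":0},{"dx":-29,"dy":-29,"dz":0,"ax":0,"ay":0,"az":0},{"dx":-29,"dy":-29,"dz":0,"ax":0,"ay":0,"az":0},{"dx":-29,"dy":-29,"dz":0,"ax":0,"ay":0,"az":0},{"dx":-29,"dy":-29,"dz":0,"ax":0,"ay":0,"az":0},{"dx":-29,"dy":-29,"dz":0,"ax":0,"ay":0,"az":0},{"dx":-29,"dy":-29,"dz":0,"ax":0,"ay":0,"az":0},{"dx":-29,"dy":-29,"dz":0,"ax":0,"ay":0,"az":0},{"dx":-29,"dy":-29,"dz":0,"ax":0,"ay":0,"az":0},{"dx":-29,"dy":-29,"dz":0,"ax":0,"ay":0,"az":0},{"dx":-29,"dy":-29,"dz":0,"ax":0,"ay":0,"az":0}]' 0.9 40; python3 -m jog '[{"dx":-29,"dy":-29,"dz":0,"ax":0,"ay":0,"az":0},{"dx":0,"dy":0,"dz":10,"ax":0,"ay":0,"az":6.5},{"dx":0,"dy":0,"dz":10,"ax":0,"ay":0,"az":6.5},{"dx":0,"dy":0,"dz":10,"ax":0,"ay":0,"az":6.5},{"dx":0,"dy":0,"dz":10,"ax":0,"ay":0,"az":6.5},{"dx":0,"dy":0,"dz":10,"ax":0,"ay":0,"az":6.5},{"dx":0,"dy":0,"dz":10,"ax":0,"ay":0,"az":6.5},{"dx":0,"dy":0,"dz":10,"ax":0,"ay":0,"az":6.5},{"dx":0,"dy":0,"dz":10,"ax":0,"ay":0,"az":6.5},{"dx":0,"dy":0,"dz":10,"ax":0,"ay":0,"az":6.5},{"dx":0,"dy":0,"dz":10,"ax":0,"ay":0,"az":6.4},{"dx":0,"dy":0,"dz":0,"ax":0,"ay":0,"az":0},{"dx":0,"dy":0,"dz":0,"ax":0,"ay":0,"az":0}]'; python3 -c "
from m import *
go(.5873,-.119,.06,5.7)"
```

```text
time: 2.15
tool_pos: [0.5732, -0.0935, 0.405]
tcp_rot: [0.529, 3.096, -0.0]
wrist_force: [1.0, 0.6, 0.8]
width: 0.901
grip_force: 0.0
time: 3.23
tool_pos: [0.5904, -0.1282, 0.3041]
tcp_rot: [-2.103, -2.332, 0.001]
wrist_force: [-0.6, 0.2, 0.3]
width: 0.9
grip_force: 0.0
t 3.23 grasp [ 0.5901 -0.1281  0.1494] d mm [ 9.3 -1.7 89.5] az 0.2 q [-0.26  0.21  1.86 -0.    1.07 -0.36] tilt [-0.09  0.02] w 0.9 F [-0.6  0.2  0.3] M [-0.   -0.02  0.01] gf 0.0
```

```bash
python3 -m jog '[{"dx":9,"dy":-2,"dz":25,"ax":0,"ay":0,"az":0},{"dx":0,"dy":0,"dz":35,"ax":0,"ay":0,"az":0},{"dx":0,"dy":0,"dz":35,"ax":0,"ay":0,"az":0},{"dx":0,"dy":0,"dz":20,"ax":0,"ay":0,"az":0},{"dx":0,"dy":0,"dz":10,"ax":0,"ay":0,"az":0},{"dx":0,"dy":0,"dz":0,"ax":0,"ay":0,"az":0}]' 0.9 40;python3 -m jog '[{"dx":0,"dy":0,"dz":0,"ax":0,"ay":0,"az":0},{"dx":0,"dy":0,"dz":0,"ax":0,"ay":0,"az":0},{"dx":0,"dy":0,"dz":0,"ax":0,"ay":0,"az":0},{"dx":0,"dy":0,"dz":0,"ax":0,"ay":0,"az":0},{"dx":0,"dy":0,"dz":0,"ax":0,"ay":0,"az":0},{"dx":0,"dy":0,"dz":0,"ax":0,"ay":0,"az":0}]' 0.3 40;  python3 -c "
from m import *
go(.5873,-.119,.06,5.7)
grab('side','side2',(300,220,460,340),5)"
```

```text
time: 3.73
tool_pos: [0.587, -0.1192, 0.1777]
tcp_rot: [-2.103, -2.329, 0.003]
wrist_force: [-0.2, 0.7, -0.8]
width: 0.903
grip_force: 0.0
time: 4.23
tool_pos: [0.5895, -0.1197, 0.1826]
tcp_rot: [2.104, 2.327, 0.003]
wrist_force: [-0.7, -0.3, 7.8]
width: 0.611
grip_force: 41.8
t 4.23 grasp [ 0.5901 -0.1199  0.0279] d mm [  1.2  -2.6 -32.1] az 0.1 q [-0.24  0.35  1.94 -0.    0.84 -0.34] tilt [ 0.25 -0.07] w 0.611 F [-0.7 -0.3  7.8] M [-0.05  0.34 -0.02] gf 41.8
```

View pics/side2.png

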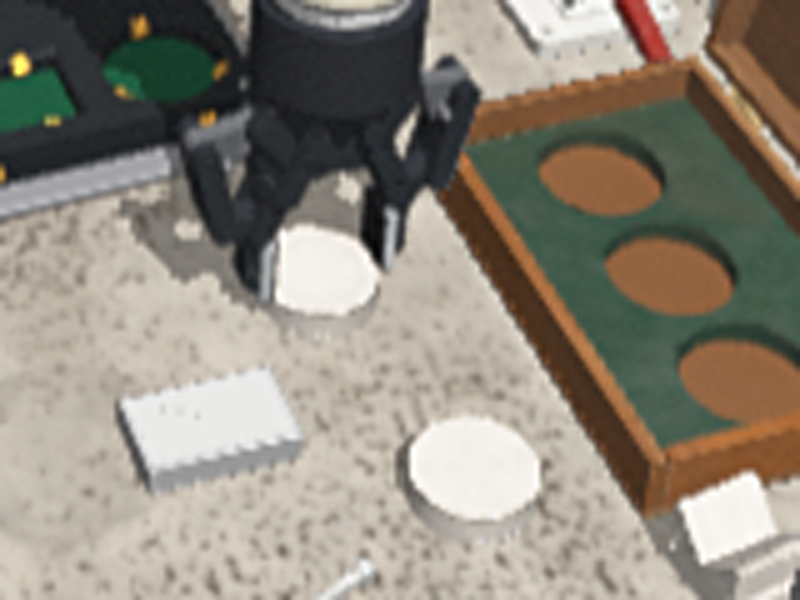

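```bash
python3 -m jog '[{"dx":0,"dy":1,"dz":0,"ax":0,"ay":0,"az":0},{"dx":0,"dy":0,"dz":0,"ax":0,"ay":0,"az":0},{"dx":0,"dy":0,"dz":-4,"ax":0,"ay":0,"az":0},{"dx":0,"dy":0,"dz":-4,"ax":0,"ay":0,"az":0},{"dx":0,"dy":0,"dz":0,"ax":0,"ay":0,"az":0}]' 0.72 40;python3 -m jog '[{"dx":0,"dy":0,"dz":0,"ax":0,"ay":0,"az":0},{"dx":0,"dy":0,"dz":0,"ax":0,"ay":0,"az":0},{"dx":0,"dy":0,"dz":0,"ax":0,"ay":0,"az":0},{"dx":0,"dy":0,"dz":0,"ax":0,"ay":0,"az":0}]' 0.3 60;  python3 -c "
from m import *
go(.5873,-.119,.06,5.7)"
python3 -m jog '[{"dx":0,"dy":0,"dz":-10,"ax":0,"ay":0,"az":0},{"dx":0,"dy":0,"dz":-20,"ax":0,"ay":0,"az":0},{"dx":0,"dy":0,"dz":-20,"ax":0,"ay":0,"az":0},{"dx":0,"dy":0,"dz":-10,"ax":0,"ay":0,"az":0},{"dx":0,"dy":0,"dz":0,"ax":0,"ay":0,"az":0}]';  python3 -c "
from m import *
go(.5549,.0278,.094,5.7)
c=grab('side','side3',(300,170,460,290),5)
c=grab('top','top3',(360,160,460,240),8)"
```

```text
time: 4.7
tool_pos: [0.5896, -0.1194, 0.1888]
tcp_rot: [2.106, 2.329, 0.001]
wrist_force: [-0.2, -0.6, -0.4]
width: 0.719
grip_force: 0.0
time: 5.03
tool_pos: [0.5896, -0.1195, 0.1893]
tcp_rot: [2.106, 2.329, 0.0]
wrist_force: [-2.5, 0.0, 8.7]
width: 0.299
grip_force: 4.7
t 5.03 grasp [ 0.5898 -0.1196  0.0346] d mm [  0.8  -2.4 -25.4] az 0.1 q [-0.24  0.34  1.94 -0.    0.86 -0.34] tilt [ 0.06 -0.03] w 0.299 F [-2.5  0.   8.7] M [ 0.01  0.55 -0.02] gf 4.7
time: 5.45
tool_pos: [0.5905, -0.1196, 0.2509]
tcp_rot: [2.104, 2.326, 0.004]
wrist_force: [-0.2, 0.1, 0.9]
width: 0.299
grip_force: 0.0
t 5.45 grasp [ 0.5914 -0.1198  0.0962] d mm [150.5 -21.5   1.8] az 0.0 q [-0.24  0.27  1.9   0.    0.97 -0.34] tilt [ 0.33 -0.08] w 0.299 F [-0.2  0.1  0.9] M [ 0.03  0.03 -0.03] gf 0.0
```

View pics/side3.png

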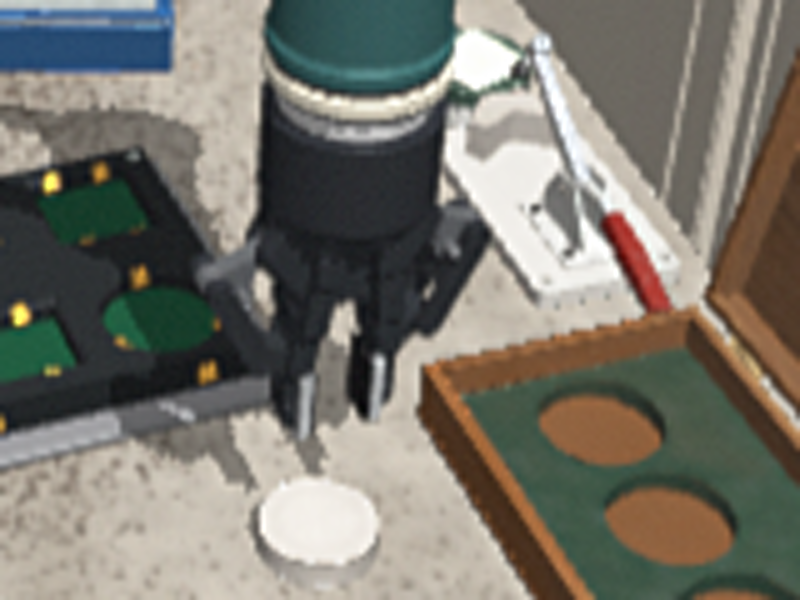

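```bash
python3 -m jog '[{"dx":0,"dy":0,"dz":0,"ax":0,"ay":0,"az":0},{"dx":0,"dy":0,"dz":0,"ax":0,"ay":0,"az":0},{"dx":0,"dy":0,"dz":0,"ax":0,"ay":0,"az":0},{"dx":0,"dy":0,"dz":0,"ax":0,"ay":0,"az":0},{"dx":0,"dy":0,"dz":0,"ax":0,"ay":0,"az":0},{"dx":60,"dy":0,"dz":0,"ax":0,"ay":0,"az":0},{"dx":35,"dy":0,"dz":0,"ax":0,"ay":0,"az":0},{"dx":35,"dy":0,"dz":0,"ax":0,"ay":0,"az":0},{"dx":0,"dy":0,"dz":0,"ax":0,"ay":0,"az":0}]' 0.9 60;  python3 -c "
from m import *
c=grab('top'); print(meas(c)['white'])
def f(n,z):
  c=grab(n)
  im=c['img'];S=cv2.cvtColor(im,cv2.COLOR_RGB2HSV)
go(.589,-.119,.017,5.7)"
```

```text
time: 6.3
tool_pos: [0.5769, -0.0036, 0.2473]
tcp_rot: [-2.102, -2.331, -0.001]
wrist_force: [1.3, -1.0, 0.0]
width: 0.899
grip_force: 0.0
[[518.6, -193.6, 517.6, -192.9, 65.0, 42.1, 0.6], [617.1, -244.5, 617.0, -244.6, 54.2, 52.4, 63.4]]
t 6.35 grasp [ 0.5772 -0.0054  0.0927] d mm [-1.143e+02 -1.000e-01  7.560e+01] az 0.3 q [-0.05  0.23  1.96  0.    0.95 -0.16] tilt [-0.05  0.03] w 0.901 F [-0.   0.1 -0.1] M [-0.03  0.04  0.  ] gf 0.0
```

```bash
python3 -c "
from m import *
c=grab('side')
print(world(c,363.4,273.6,.016), world(c,344.5/2.8+239.5,406.5/2.8+129.5,.016))
im=c['img'].astype(int); w=((im.max(2)-im.min(2)<40)&(im.min(2)>205)).astype(np.uint8)*255
print(blobs(w,c,.016,100,2000,(320,250,420,330)))
c=grab('top','top4',(340,150,480,260),5)"
```

```text
[ 0.59089313 -0.1207813   0.016     ] [ 0.58787905 -0.12361167  0.016     ]
[[617.6, -246.7, 617.2, -246.6, 52.8, 52.5, 18.2], [517.9, -194.6, 517.3, -194.9, 65.9, 40.4, 3.9], [590.4, -121.1, 590.6, -121.5, 53.1, 51.4, 166.3]]
```

View pics/top4.png

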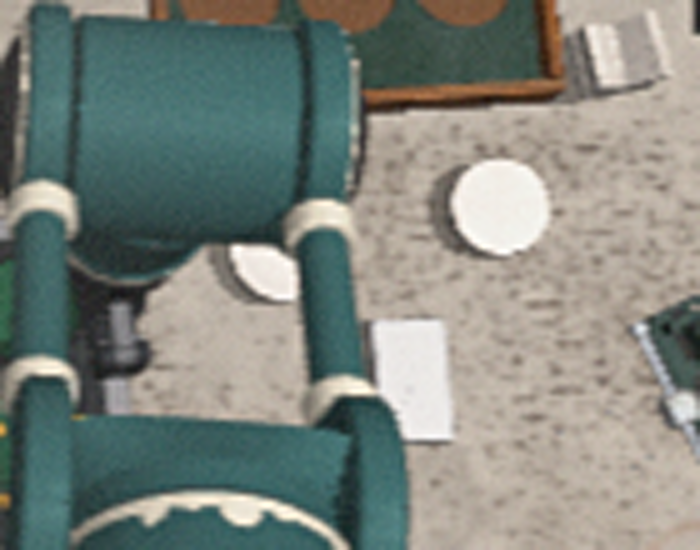

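```bash
python3 -m jog '[{"dx":-20,"dy":1,"dz":0,"ax":0,"ay":0,"az":0},{"dx":-35,"dy":0,"dz":0,"ax":0,"ay":0,"az":0},{"dx":-35,"dy":0,"dz":0,"ax":0,"ay":0,"az":0},{"dx":-25,"dy":0,"dz":0,"ax":0,"ay":0,"az":0},{"dx":0,"dy":0,"dz":20,"ax":0,"ay":0,"az":0},{"dx":0,"dy":0,"dz":25,"ax":0,"ay":0,"az":0},{"dx":0,"dy":0,"dz":20,"ax":0,"ay":0,"az":0},{"dx":0,"dy":0,"dz":10,"ax":0,"ay":0,"az":0},{"dx":0,"dy":0,"dz":0,"ax":0,"ay":0,"az":0},{"dx":0,"dy":0,"dz":0,"ax":0,"ay":0,"az":0}]' 0.9 40;python3 -m jog '[{"dx":0,"dy":0,"dz":0,"ax":0,"ay":0,"az":0},{"dx":0,"dy":0,"dz":0,"ax":0,"ay":0,"az":0},{"dx":0,"dy":0,"dz":0,"ax":0,"ay":0,"az":0},{"dx":0,"dy":0,"dz":0,"ax":0,"ay":0,"az":0},{"dx":0,"dy":0,"dz":0,"ax":0,"ay":0,"az":0},{"dx":0,"dy":0,"dz":0,"ax":0,"ay":0,"az":0}]' 0.4 60;  python3 -c "
from m import *
go(.5873,-.119,.06,5.7)"
python3 -m jog '[{"dx":0,"dy":0,"dz":-10,"ax":0,"ay":0,"az":0},{"dx":0,"dy":0,"dz":-20,"ax":0,"ay":0,"az":0},{"dx":0,"dy":0,"dz":-20,"ax":0,"ay":0,"az":0},{"dx":0,"dy":0,"dz":-20,"ax":0,"ay":0,"az":0},{"dx":0,"dy":0,"dz":0,"ax":0,"ay":0,"az":0}]';  python3 -c "
from m import *
go(.5549,.0278,.094,5.7)
c=grab('side','side5',(300,170,460,290),5)"
```

```text
time: 7.28
tool_pos: [0.5902, -0.1232, 0.1723]
tcp_rot: [-2.108, -2.328, 0.001]
wrist_force: [-0.9, -0.4, 0.2]
width: 0.901
grip_force: 0.0
time: 7.78
tool_pos: [0.5917, -0.1227, 0.175]
tcp_rot: [2.104, 2.328, 0.003]
wrist_force: [-0.0, -0.7, 7.4]
width: 0.619
grip_force: 63.3
t 7.78 grasp [ 0.5923 -0.1229  0.0204] d mm [  4.3  -4.4 -39.7] az 0.1 q [-0.25  0.37  1.94 -0.    0.83 -0.35] tilt [ 0.22 -0.08] w 0.619 F [-0.  -0.7  7.4] M [-0.13  0.24 -0.  ] gf 63.3
time: 8.2
tool_pos: [0.5924, -0.1227, 0.2478]
tcp_rot: [2.102, 2.325, 0.006]
wrist_force: [2.2, 0.4, -0.4]
width: 0.613
grip_force: 63.4
t 8.2 grasp [ 0.5936 -0.123   0.0931] d mm [153.9 -23.4  -1.5] az 0.1 q [-0.25  0.27  1.9   0.    0.96 -0.35] tilt [ 0.46 -0.11] w 0.613 F [ 2.2  0.4 -0.4] M [-0.04 -0.13 -0.  ] gf 63.4
```

View pics/side5.png

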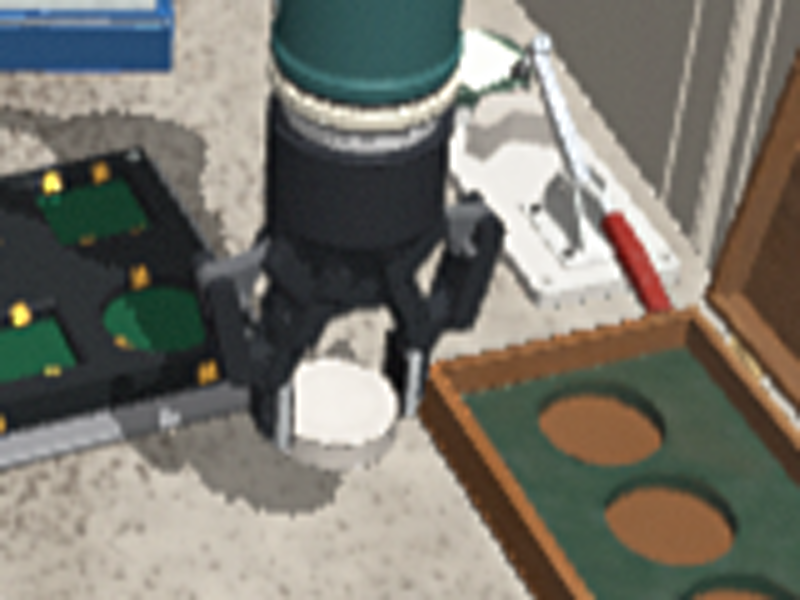

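```bash
cat >> m.py <<'E'
def sidewhite(z,roi):
    c=grab('side'); im=c['img'].astype(int); w=((im.max(2)-im.min(2)<40)&(im.min(2)>205)).astype(np.uint8)*255
    return blobs(w,c,z,100,2000,roi)
def sidegreen():
    c=grab('side'); im=c['img'].astype(int); g=((im[...,1]-im[...,0]>18)&(im[...,1]-im[...,2]>5)).astype(np.uint8)*255
    return blobs(g,c,.019,100,2000,(262,195,355,262))
E
python3 -c "
from m import *
print(sidewhite(.0887,(350,235,385,266)),sidewhite(.016,(320,250,420,330)));print(*sidegreen(),sep='\n')"
```

```text
[[593.7, -124.6, 595.3, -125.2, 52.8, 44.0, 72.2]] [[617.6, -246.5, 617.9, -246.4, 54.1, 53.6, 76.2], [518.4, -194.3, 517.7, -193.7, 67.1, 42.9, 2.9], [620.0, -61.0, 620.7, -63.4, 47.6, 35.2, 166.4]]
[471.2, 22.1, 470.7, 21.8, 73.3, 39.6, 5.5]
[552.6, 32.7, 550.6, 34.1, 46.9, 45.1, 76.4]
[458.5, 116.1, 458.0, 116.8, 54.7, 46.3, 166.5]
[544.6, 125.0, 545.0, 124.2, 51.0, 43.8, 4.9]
```

```bash
python3 -m jog '[{"dx":15,"dy":-4,"dz":0,"ax":0.4,"ay":0,"az":0},{"dx":30,"dy":-5,"dz":0,"ax":0,"ay":0,"az":0},{"dx":30,"dy":-5,"dz":0,"ax":0,"ay":0,"az":0},{"dx":30,"dy":-5,"dz":0,"ax":0,"ay":0,"az":0},{"dx":30,"dy":-5,"dz":0,"ax":0,"ay":0,"az":0},{"dx":18,"dy":0,"dz":0,"ax":0,"ay":0,"az":0},{"dx":0,"dy":0,"dz":0,"ax":0,"ay":0,"az":0},{"dx":0,"dy":0,"dz":0,"ax":0,"ay":0,"az":0}]';  python3 -c "
from m import *
go(.5545,.0273,.0540,5.7)"
```

```text
time: 9.07
tool_pos: [0.5499, 0.0288, 0.2414]
tcp_rot: [-2.1, -2.328, 0.011]
wrist_force: [0.7, 0.2, -1.3]
width: 0.616
grip_force: 63.4
t 9.07 grasp [0.5484 0.0287 0.0867] d mm [-2.   6.3 32.6] az 0.2 q [ 0.01  0.19  2.02 -0.    0.94 -0.1 ] tilt [-0.57 -0.05] w 0.616 F [ 0.7  0.2 -1.3] M [-0.09 -0.03 -0.02] gf 63.4
```

```bash
python3 -m jog '[{"dx":-1,"dy":5,"dz":10,"ax":-0.4,"ay":0,"az":0},{"dx":0,"dy":0,"dz":10,"ax":0,"ay":0,"az":0},{"dx":0,"dy":0,"dz":0,"ax":0,"ay":0,"az":0},{"dx":0,"dy":0,"dz":0,"ax":0,"ay":0,"az":0},{"dx":0,"dy":0,"dz":0,"ax":0,"ay":0,"az":0},{"dx":0,"dy":0,"dz":0,"ax":0,"ay":0,"az":0}]';  python3 -c "
from m import *
go(.5545,.0273,.0540,5.7)"; python3 -m jog '[{"dx":0,"dy":0,"dz":0,"ax":0,"ay":0,"az":0},{"dx":0,"dy":0,"dz":0,"ax":0,"ay":0,"az":0},{"dx":0,"dy":0,"dz":0,"ax":0,"ay":0,"az":0}]';  python3 -c "
from m import *
go(.5545,.0273,.0540,5.7)"
```

```text
time: 9.57
tool_pos: [0.5564, 0.0263, 0.2227]
tcp_rot: [-2.108, -2.329, 0.0]
wrist_force: [-0.6, -0.7, -0.6]
width: 0.617
grip_force: 63.4
t 9.57 grasp [0.5564 0.0263 0.068 ] d mm [ 1.1 -1.8 14. ] az -0.0 q [ 0.    0.23  2.02 -0.    0.9  -0.1 ] tilt [-0. -0.] w 0.617 F [-0.6 -0.7 -0.6] M [-0.05  0.02 -0.03] gf 63.4
time: 9.82
tool_pos: [0.5564, 0.0268, 0.2232]
tcp_rot: [2.107, 2.329, 0.001]
wrist_force: [0.6, -0.9, -1.9]
width: 0.619
grip_force: 63.4
t 9.82 grasp [0.5565 0.0268 0.0685] d mm [ 0.7 -1.9 14.5] az 0.0 q [ 0.    0.22  2.02  0.    0.9  -0.1 ] tilt [0.04 0.  ] w 0.619 F [ 0.6 -0.9 -1.9] M [-0.   -0.01 -0.01] gf 63.4
```

```bash
python3 -m jog '[{"dx":0.7,"dy":-1.9,"dz":4,"ax":0,"ay":0,"az":0},{"dx":0,"dy":0,"dz":5,"ax":0,"ay":0,"az":0},{"dx":0,"dy":0,"dz":5,"ax":0,"ay":0,"az":0},{"dx":0,"dy":0,"dz":3,"ax":0,"ay":0,"az":0},{"dx":0,"dy":0,"dz":0,"ax":0,"ay":0,"az":0},{"dx":0,"dy":0,"dz":0,"ax":0,"ay":0,"az":0},{"dx":0,"dy":0,"dz":0,"ax":0,"ay":0,"az":0}]';  python3 -c "
from m import *
go(.5545,.0273,.050,5.7)
c=grab('side','side6',(250,150,410,270),5)"
```

```text
time: 10.4
tool_pos: [0.5543, 0.0274, 0.2057]
tcp_rot: [-2.107, -2.33, 0.0]
wrist_force: [0.1, 0.3, -0.9]
width: 0.621
grip_force: 63.4
t 10.4 grasp [0.5543 0.0274 0.051 ] d mm [-0.2  0.2  1. ] az 0.0 q [ 0.    0.25  2.03  0.    0.86 -0.1 ] tilt [-0.01  0.  ] w 0.621 F [ 0.1  0.3 -0.9] M [-0.01 -0.02 -0.03] gf 63.4
```

View pics/side6.png

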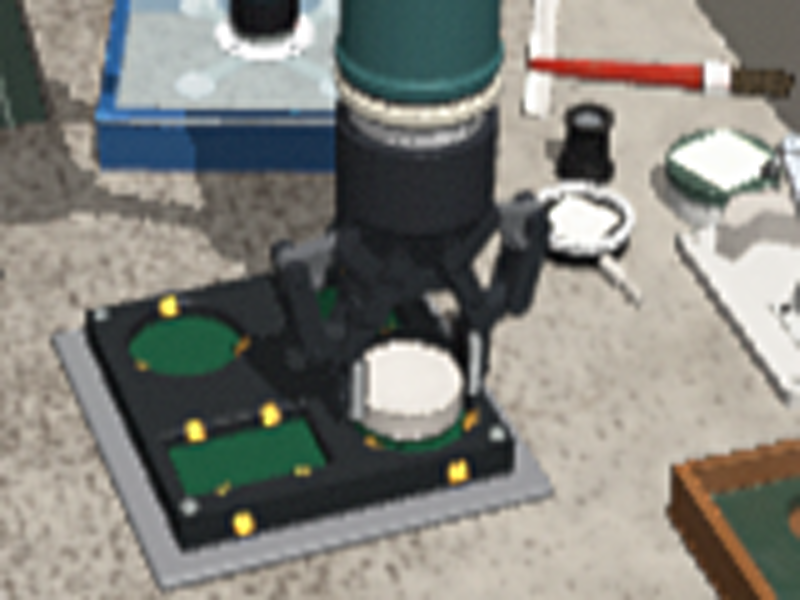

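```bash
for i in 1 2; do python3 -m jog '[{"dx":0,"dy":0,"dz":1.5,"ax":0,"ay":0,"az":0},{"dx":0,"dy":0,"dz":0,"ax":0,"ay":0,"az":0},{"dx":0,"dy":0,"dz":0,"ax":0,"ay":0,"az":0}]';done;  python3 -c "
from m import *
go(.5545,.0273,.050,5.7)"; python3 -m jog '[{"dx":0,"dy":0,"dz":1.5,"ax":0,"ay":0,"az":0},{"dx":0,"dy":0,"dz":0,"ax":0,"ay":0,"az":0},{"dx":0,"dy":0,"dz":0,"ax":0,"ay":0,"az":0}]';  python3 -c "
from m import *
go(.5545,.0273,.050,5.7)"
```

```text
time: 10.7
tool_pos: [0.5545, 0.0273, 0.2047]
tcp_rot: [2.107, 2.33, 0.001]
wrist_force: [-0.4, -1.0, 2.3]
width: 0.62
grip_force: 63.7
time: 10.95
tool_pos: [0.5547, 0.0273, 0.2038]
tcp_rot: [2.107, 2.329, 0.001]
wrist_force: [-1.7, -1.8, 6.0]
width: 0.621
grip_force: 64.2
t 10.95 grasp [0.5548 0.0272 0.0491] d mm [ 0.1 -0.3 -0.9] az 0.1 q [ 0.    0.25  2.03 -0.    0.86 -0.1 ] tilt [ 0.06 -0.01] w 0.621 F [-1.7 -1.8  6. ] M [-0.01  0.39  0.02] gf 64.2
time: 11.2
tool_pos: [0.5548, 0.0271, 0.2029]
tcp_rot: [2.106, 2.329, 0.001]
wrist_force: [-3.6, -2.3, 10.4]
width: 0.612
grip_force: 64.8
t 11.2 grasp [0.555  0.027  0.0482] d mm [ 0.4 -0.5 -1.8] az 0.1 q [ 0.    0.25  2.03 -0.    0.86 -0.1 ] tilt [ 0.08 -0.04] w 0.612 F [-3.6 -2.3 10.4] M [-0.14  0.55  0.08] gf 64.8
```

```bash
python3 -m jog '[{"dx":0,"dy":0,"dz":-5,"ax":0,"ay":0,"az":0},{"dx":-0.9,"dy":-1.5,"dz":0,"ax":0,"ay":0,"az":0},{"dx":0,"dy":0,"dz":5,"ax":0,"ay":0,"az":0},{"dx":0,"dy":0,"dz":0,"ax":0,"ay":0,"az":0},{"dx":0,"dy":0,"dz":0,"ax":0,"ay":0,"az":0},{"dx":0,"dy":0,"dz":0,"ax":0,"ay":0,"az":0}]';  python3 -c "
from m import *
go(.5545,.0273,.050,5.7)
c=grab('side','side7',(300,190,370,250),10)
th=np.linspace(0,2*np.pi,17)[:-1]
for x,y in((554.5,27.3),):
  for t in th[::2]:
    p=pix(c,[(x+30*np.cos(t))/1000,(y-1.8+30*np.sin(t))/1000,.03]); print(np.degrees(t),(p+.5-[300,190])*10)
"
```

```text
time: 11.7
tool_pos: [0.5538, 0.0259, 0.2023]
tcp_rot: [2.105, 2.328, 0.002]
wrist_force: [-0.1, -1.9, 6.9]
width: 0.616
grip_force: 64.7
t 11.7 grasp [0.5542 0.0258 0.0476] d mm [ 1.5  0.4 -2.4] az 0.1 q [ 0.    0.25  2.04 -0.    0.85 -0.1 ] tilt [ 0.16 -0.05] w 0.616 F [-0.1 -1.9  6.9] M [-0.24  0.06  0.06] gf 64.7
0.0 [434.55141397 401.43365503]
45.0 [377.73012389 354.65580452]
90.0 [288.00239913 345.76335311]
135.0 [215.66794147 379.54058882]
180.0 [202.4589816  437.64069081]
225.0 [258.40704504 486.50677347]
270.0 [351.41419121 496.02312339]
315.0 [424.62105127 460.15733076]
```

View pics/side7.png

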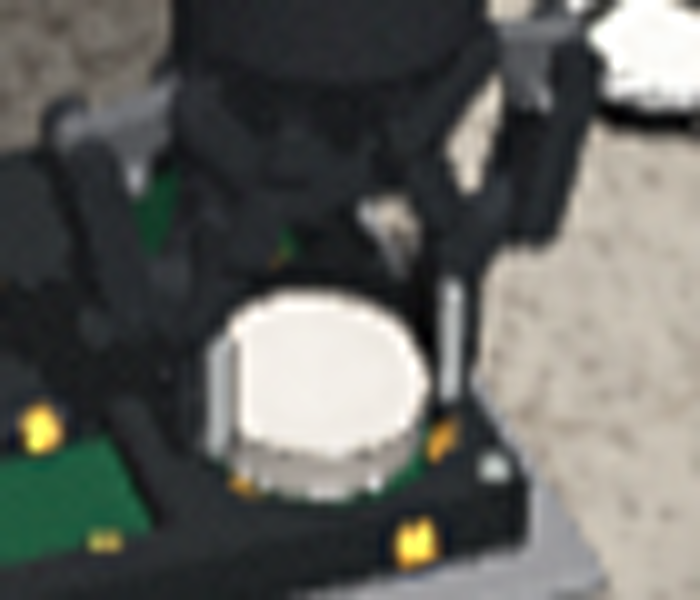

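```bash
python3 -m jog '[{"dx":0.8,"dy":0.6,"dz":0,"ax":0,"ay":0,"az":0},{"dx":0,"dy":0,"dz":0,"ax":0,"ay":0,"az":0},{"dx":0,"dy":0,"dz":0,"ax":0,"ay":0,"az":0}]'; python3 -m jog '[{"dx":0,"dy":0,"dz":0,"ax":0,"ay":0,"az":0},{"dx":0,"dy":0,"dz":0,"ax":0,"ay":0,"az":0},{"dx":0,"dy":0,"dz":0,"ax":0,"ay":0,"az":0},{"dx":0,"dy":0,"dz":0,"ax":0,"ay":0,"az":0}]' 0.85; python3 -m jog '[{"dx":0,"dy":0,"dz":-15,"ax":0,"ay":0,"az":0},{"dx":0,"dy":0,"dz":-20,"ax":0,"ay":0,"az":0},{"dx":0,"dy":0,"dz":0,"ax":0,"ay":0,"az":0},{"dx":0,"dy":0,"dz":0,"ax":0,"ay":0,"az":0},{"dx":0,"dy":0,"dz":0,"ax":0,"ay":0,"az":0},{"dx":0,"dy":0,"dz":0,"ax":0,"ay":0,"az":0},{"dx":0,"dy":0,"dz":0,"ax":0,"ay":0,"az":0},{"dx":0,"dy":0,"dz":0,"ax":0,"ay":0,"az":0}]' 0;  python3 -c "
from m import *
go(.5545,.0273,.061,5.7)
for z in(.043,.046,.035): print(sidewhite(z,(315,200,350,245)))"
```

```text
time: 12.0
tool_pos: [0.5541, 0.0263, 0.2022]
tcp_rot: [2.104, 2.329, -0.001]
wrist_force: [-1.9, -6.1, 7.4]
width: 0.615
grip_force: 64.8
time: 12.33
tool_pos: [0.5529, 0.0274, 0.2006]
tcp_rot: [-2.107, -2.329, 0.001]
wrist_force: [0.7, 0.8, 0.0]
width: 0.853
grip_force: 0.0
time: 13.0
tool_pos: [0.5529, 0.0272, 0.2353]
tcp_rot: [-2.106, -2.329, 0.002]
wrist_force: [-0.2, 0.5, 0.4]
width: -0.005
grip_force: 0.0
t 13.0 grasp [0.5526 0.0272 0.0806] d mm [-0.1  1.9 19.6] az 0.0 q [ 0.    0.2   2.02  0.    0.92 -0.1 ] tilt [-0.1  0. ] w -0.005 F [-0.2  0.5  0.4] M [-0.01  0.03  0.02] gf 0.0
[[553.6, 18.9, 554.0, 16.4, 54.8, 52.5, 91.2]]
[[552.6, 15.4, 553.0, 12.9, 54.6, 52.3, 91.2]]
[[556.3, 28.0, 556.7, 25.5, 55.1, 53.1, 90.1]]
```

```bash
python3 -m jog '[{"dx":0,"dy":2,"dz":10,"ax":0,"ay":0,"az":0},{"dx":0,"dy":0,"dz":8,"ax":0,"ay":0,"az":0},{"dx":0,"dy":0,"dz":3,"ax":0,"ay":0,"az":0},{"dx":0,"dy":0,"dz":2,"ax":0,"ay":0,"az":0},{"dx":0,"dy":0,"dz":0,"ax":0,"ay":0,"az":0},{"dx":0,"dy":0,"dz":0,"ax":0,"ay":0,"az":0}]';python3 -m jog '[{"dx":0,"dy":0,"dz":2,"ax":0,"ay":0,"az":0},{"dx":0,"dy":0,"dz":0,"ax":0,"ay":0,"az":0},{"dx":0,"dy":0,"dz":0,"ax":0,"ay":0,"az":0}]'; python3 -m jog '[{"dx":0,"dy":0,"dz":2,"ax":0,"ay":0,"az":0},{"dx":0,"dy":0,"dz":0,"ax":0,"ay":0,"az":0},{"dx":0,"dy":0,"dz":0,"ax":0,"ay":0,"az":0}]';  python3 -c "
from m import *
go(.5555,.0273,.053,5.7)"
```

```text
time: 13.65
tool_pos: [0.5556, 0.0274, 0.2131]
tcp_rot: [2.107, 2.33, 0.0]
wrist_force: [0.7, 0.7, 2.7]
width: 0.0
grip_force: 1.2
time: 13.9
tool_pos: [0.5549, 0.0274, 0.2106]
tcp_rot: [-2.107, -2.329, 0.002]
wrist_force: [-0.6, 0.1, 0.3]
width: 0.002
grip_force: 0.0
time: 14.15
tool_pos: [0.555, 0.0273, 0.2087]
tcp_rot: [-2.107, -2.329, 0.001]
wrist_force: [0.2, -0.4, 0.4]
width: 0.002
grip_force: 0.0
t 14.15 grasp [0.5548 0.0273 0.054 ] d mm [-0.1  0.7  1. ] az 0.0 q [ 0.    0.24  2.03 -0.    0.87 -0.1 ] tilt [-0.06 -0.  ] w 0.002 F [ 0.2 -0.4  0.4] M [ 0.04  0.03 -0.01] gf 0.0
```

```bash
for i in 1 2 3; do python3 -m jog '[{"dx":0,"dy":0,"dz":1.5,"ax":0,"ay":0,"az":0},{"dx":0,"dy":0,"dz":0,"ax":0,"ay":0,"az":0},{"dx":0,"dy":0,"dz":0,"ax":0,"ay":0,"az":0}]' | sed -n '2p;4p'; done;  python3 -c "
from m import *
go(.5555,.0273,.053,5.7)"
```

```text
tool_pos: [0.5552, 0.0274, 0.2085]
wrist_force: [-3.4, -0.1, 6.8]
tool_pos: [0.5553, 0.0274, 0.2084]
wrist_force: [-6.3, -0.2, 15.9]
tool_pos: [0.5554, 0.0274, 0.2083]
wrist_force: [-11.4, -0.8, 26.7]
t 14.9 grasp [0.5552 0.0274 0.0536] d mm [-0.1  0.3  0.6] az 0.1 q [ 0.    0.24  2.03 -0.    0.87 -0.1 ] tilt [-0.07 -0.01] w 0.001 F [-11.4  -0.8  26.7] M [-0.01  1.98  0.04] gf 13.0
```

```bash
python3 -m jog '[{"dx":0,"dy":0,"dz":-10,"ax":0,"ay":0,"az":0},{"dx":0,"dy":0,"dz":-30,"ax":0,"ay":0,"az":0},{"dx":0,"dy":0,"dz":-30,"ax":0,"ay":0,"az":0},{"dx":0,"dy":0,"dz":0,"ax":0,"ay":0,"az":6},{"dx":0,"dy":0,"dz":0,"ax":0,"ay":0,"az":7},{"dx":0,"dy":0,"dz":0,"ax":0,"ay":0,"az":7},{"dx":0,"dy":0,"dz":0,"ax":0,"ay":0,"az":7},{"dx":0,"dy":0,"dz":0,"ax":0,"ay":0,"az":7},{"dx":0,"dy":0,"dz":0,"ax":0,"ay":0,"az":7},{"dx":0,"dy":0,"dz":0,"ax":0,"ay":0,"az":7},{"dx":0,"dy":0,"dz":0,"ax":0,"ay":0,"az":7},{"dx":0,"dy":0,"dz":0,"ax":0,"ay":0,"az":7},{"dx":0,"dy":0,"dz":0,"ax":0,"ay":0,"az":7},{"dx":0,"dy":0,"dz":0,"ax":0,"ay":0,"az":7},{"dx":0,"dy":0,"dz":0,"ax":0,"ay":0,"az":7},{"dx":0,"dy":0,"dz":0,"ax":0,"ay":0,"az":7},{"dx":0,"dy":0,"dz":0,"ax":0,"ay":0,"az":0},{"dx":0,"dy":0,"dz":0,"ax":0,"ay":0,"az":0}]' 0.9 40;  python3 -c "
from m import *
c=grab('top'); print(meas(c)['white'],meas(c)['red'])
print(sidewhite(.035,(315,200,350,245)),sidewhite(.016,(320,250,420,330)))
go(.6172,-.2447,.0175,-84.3)"
```

```text
time: 16.4
tool_pos: [0.5552, 0.0274, 0.2746]
tcp_rot: [3.137, 0.163, -0.001]
wrist_force: [0.3, 0.2, -0.3]
width: 0.9
grip_force: 0.0
[[516.7, -193.4, 517.2, -193.1, 67.9, 42.2, 3.6], [617.1, -244.7, 616.7, -243.9, 54.5, 52.0, 90.6]] [[559.8, 383.8, 560.2, 383.8, 24.5, 21.7, 90.6]]
[[554.7, 25.1, 554.7, 25.4, 52.5, 46.7, 166.4]] [[617.9, -246.6, 617.9, -246.1, 52.0, 51.5, 110.1], [518.1, -194.5, 517.6, -194.9, 65.1, 40.3, 3.5]]
t 16.55 grasp [0.5553 0.0274 0.12  ] d mm [ 33.8 277.  102.5] az 0.2 q [ 0.    0.16  1.99 -0.    1.    1.47] tilt [-0.01 -0.  ] w 0.901 F [-0.   0.   0.3] M [-0.01 -0.   -0.01] gf 0.0
```

```bash
python3 -m jog '[{"dx":2,"dy":17,"dz":0,"ax":0,"ay":0,"az":0},{"dx":4,"dy":35,"dz":0,"ax":0,"ay":0,"az":0},{"dx":5,"dy":40,"dz":0,"ax":0,"ay":0,"az":0},{"dx":5,"dy":40,"dz":0,"ax":0,"ay":0,"az":0},{"dx":5,"dy":40,"dz":0,"ax":0,"ay":0,"az":0},{"dx":5,"dy":40,"dz":0,"ax":0,"ay":0,"az":0},{"dx":5,"dy":40,"dz":0,"ax":0,"ay":0,"az":0},{"dx":3,"dy":25,"dz":10,"ax":0,"ay":0,"az":0},{"dx":0,"dy":0,"dz":30,"ax":0,"ay":0,"az":0},{"dx":0,"dy":0,"dz":20,"ax":0,"ay":0,"az":0},{"dx":0,"dy":0,"dz":0,"ax":0,"ay":0,"az":0},{"dx":0,"dy":0,"dz":0,"ax":0,"ay":0,"az":0},{"dx":0,"dy":0,"dz":0,"ax":0,"ay":0,"az":0}]';  python3 -c "
from m import *
print(sidewhite(.016,(320,250,420,330)))
go(.6172,-.2447,.0175,-84.3)"
```

```text
time: 17.63
tool_pos: [0.6174, -0.2447, 0.2157]
tcp_rot: [3.137, 0.159, 0.001]
wrist_force: [-0.2, -0.0, -0.0]
width: 0.903
grip_force: 0.0
[[611.4, -252.6, 609.9, -254.1, 53.9, 32.3, 131.1], [518.3, -194.2, 517.6, -193.9, 67.0, 43.2, 3.5]]
t 17.68 grasp [ 0.6181 -0.2449  0.0619] d mm [-1.  -0.4 44.4] az 0.1 q [-0.41  0.41  1.78  0.    0.95  1.05] tilt [ 0.14 -0.06] w 0.896 F [-0.3  0.1 -0.4] M [ 0.04 -0.   -0.04] gf 0.0
```

```bash
python3 -m jog '[{"dx":-0.5,"dy":0,"dz":20,"ax":0,"ay":0,"az":0},{"dx":0,"dy":0,"dz":15,"ax":0,"ay":0,"az":0},{"dx":0,"dy":0,"dz":8,"ax":0,"ay":0,"az":0},{"dx":0,"dy":0,"dz":0,"ax":0,"ay":0,"az":0},{"dx":0,"dy":0,"dz":0,"ax":0,"ay":0,"az":0}]' 0.9 40;python3 -m jog '[{"dx":0,"dy":0,"dz":0,"ax":0,"ay":0,"az":0},{"dx":0,"dy":0,"dz":0,"ax":0,"ay":0,"az":0},{"dx":0,"dy":0,"dz":0,"ax":0,"ay":0,"az":0},{"dx":0,"dy":0,"dz":0,"ax":0,"ay":0,"az":0},{"dx":0,"dy":0,"dz":0,"ax":0,"ay":0,"az":0},{"dx":0,"dy":0,"dz":0,"ax":0,"ay":0,"az":0}]' 0.4 60;  python3 -c "
from m import *
go(.6172,-.2447,.0175,-84.3)"
python3 -m jog '[{"dx":0,"dy":0,"dz":-10,"ax":0,"ay":0,"az":0},{"dx":0,"dy":0,"dz":-30,"ax":0,"ay":0,"az":0},{"dx":0,"dy":0,"dz":-30,"ax":0,"ay":0,"az":0},{"dx":0,"dy":0,"dz":-30,"ax":0,"ay":0,"az":0},{"dx":0,"dy":0,"dz":0,"ax":0,"ay":0,"az":0},{"dx":0,"dy":0,"dz":0,"ax":0,"ay":0,"az":0},{"dx":0,"dy":0,"dz":0,"ax":0,"ay":0,"az":0}]';  python3 -c "
from m import *
go(.4568,.1118,.07,-84.3)
for z in(.1,.105): print(sidewhite(z,(340,190,440,290)))"
```

```text
time: 18.1
tool_pos: [0.6161, -0.2445, 0.1713]
tcp_rot: [-3.137, -0.158, 0.002]
wrist_force: [0.6, 0.6, -1.0]
width: 0.898
grip_force: 0.0
time: 18.6
tool_pos: [0.6173, -0.2453, 0.1735]
tcp_rot: [3.136, 0.157, 0.004]
wrist_force: [0.0, -0.4, 6.1]
width: 0.622
grip_force: 63.6
t 18.6 grasp [ 0.6177 -0.2454  0.0188] d mm [-0.5 -0.8  1.3] az 0.0 q [-0.42  0.46  1.8   0.    0.88  1.05] tilt [ 0.16 -0.07] w 0.622 F [ 0.  -0.4  6.1] M [-0.03  0.03  0.02] gf 63.6
time: 19.18
tool_pos: [0.6158, -0.2446, 0.2713]
tcp_rot: [-3.137, -0.157, 0.002]
wrist_force: [-0.0, 0.4, -2.9]
width: 0.616
grip_force: 63.5
t 19.18 grasp [ 0.6156 -0.2445  0.1166] d mm [-122.3 -370.4   47. ] az 0.0 q [-0.42  0.35  1.75  0.    1.04  1.05] tilt [-0.07  0.03] w 0.616 F [-0.   0.4 -2.9] M [ 0.01  0.02 -0.02] gf 63.5
[[743.3, -49.5, 743.7, -51.5, 78.8, 20.5, 6.7], [654.8, 66.2, 654.4, 64.1, 51.8, 38.9, 166.6]]
[[733.4, -55.7, 733.5, -57.8, 81.4, 24.0, 0.2], [652.2, 59.6, 651.8, 57.5, 51.5, 38.7, 166.6]]
```

```bash
python3 -m jog '[{"dx":-6,"dy":-17,"dz":0,"ax":0,"ay":0,"az":0},{"dx":-10,"dy":-30,"dz":0,"ax":0,"ay":0,"az":0},{"dx":-12,"dy":-36,"dz":0,"ax":0,"ay":0,"az":0},{"dx":-12,"dy":-36,"dz":0,"ax":0,"ay":0,"az":0},{"dx":-12,"dy":-36,"dz":0,"ax":0,"ay":0,"az":0},{"dx":-12,"dy":-36,"dz":0,"ax":0,"ay":0,"az":0},{"dx":-12,"dy":-36,"dz":0,"ax":0,"ay":0,"az":0},{"dx":-12,"dy":-36,"dz":0,"ax":0,"ay":0,"az":0},{"dx":-12,"dy":-36,"dz":0,"ax":0,"ay":0,"az":0},{"dx":-12,"dy":-36,"dz":0,"ax":0,"ay":0,"az":0},{"dx":-7,"dy":-25,"dz":0,"ax":0,"ay":0,"az":0},{"dx":-3,"dy":-10,"dz":20,"ax":0,"ay":0,"az":0},{"dx":0,"dy":0,"dz":20,"ax":0,"ay":0,"az":0},{"dx":0,"dy":0,"dz":0,"ax":0,"ay":0,"az":0},{"dx":0,"dy":0,"dz":0,"ax":0,"ay":0,"az":0},{"dx":0,"dy":0,"dz":0,"ax":0,"ay":0,"az":0},{"dx":0,"dy":0,"dz":0,"ax":0,"ay":0,"az":0}]';  python3 -c "
from m import *
go(.4568,.1118,.05,-84.3)
s,R=tcp(); z=s['tool_pos'][2]-.1547-.0188+.016
print(sidewhite(z,(255,160,330,250)))"
```

```text
time: 20.7
tool_pos: [0.4587, 0.1107, 0.2325]
tcp_rot: [-3.138, -0.156, -0.002]
wrist_force: [0.2, -0.2, -1.6]
width: 0.618
grip_force: 63.6
t 20.7 grasp [0.4588 0.1107 0.0778] d mm [-2.  -1.3 27.8] az -0.0 q [ 0.18  0.06  2.19 -0.    0.89  1.66] tilt [0.06 0.01] w 0.618 F [ 0.2 -0.2 -1.6] M [-0.05 -0.05 -0.02] gf 63.6
[]
```

```bash
python3 -m jog '[{"dx":-2,"dy":-1.2,"dz":10,"ax":0,"ay":0,"az":0},{"dx":0,"dy":0,"dz":10,"ax":0,"ay":0,"az":0},{"dx":0,"dy":0,"dz":7,"ax":0,"ay":0,"az":0},{"dx":0,"dy":0,"dz":0,"ax":0,"ay":0,"az":0},{"dx":0,"dy":0,"dz":0,"ax":0,"ay":0,"az":0},{"dx":0,"dy":0,"dz":0,"ax":0,"ay":0,"az":0}]'; for i in 1 2 3; do python3 -m jog '[{"dx":0,"dy":0,"dz":1.5,"ax":0,"ay":0,"az":0},{"dx":0,"dy":0,"dz":0,"ax":0,"ay":0,"az":0},{"dx":0,"dy":0,"dz":0,"ax":0,"ay":0,"az":0}]' | sed -n '2p;4p'; done;  python3 -c "
from m import *
go(.4568,.1118,.0458,-84.3)"
```

```text
time: 21.25
tool_pos: [0.4557, 0.112, 0.2045]
tcp_rot: [3.138, 0.157, -0.002]
wrist_force: [1.2, -0.7, -0.6]
width: 0.621
grip_force: 63.6
tool_pos: [0.4559, 0.1121, 0.2034]
wrist_force: [0.5, 0.1, -0.8]
tool_pos: [0.4561, 0.1119, 0.202]
wrist_force: [2.2, -1.8, -0.8]
tool_pos: [0.4563, 0.1119, 0.2007]
wrist_force: [1.1, -4.4, 2.2]
t 22.0 grasp [0.4565 0.1118 0.046 ] d mm [0.3 0.  0.2] az 0.1 q [ 0.19  0.11  2.21 -0.    0.82  1.66] tilt [ 0.07 -0.02] w 0.617 F [ 1.1 -4.4  2.2] M [-0.65 -0.13 -0.05] gf 64.6
```

```bash
python3 -m jog '[{"dx":0.2,"dy":0.8,"dz":1.5,"ax":0,"ay":0,"az":0},{"dx":0,"dy":0,"dz":0,"ax":0,"ay":0,"az":0},{"dx":0,"dy":0,"dz":0,"ax":0,"ay":0,"az":0}]';python3 -m jog '[{"dx":0,"dy":0,"dz":0,"ax":0,"ay":0,"az":0},{"dx":0,"dy":0,"dz":0,"ax":0,"ay":0,"az":0},{"dx":0,"dy":0,"dz":0,"ax":0,"ay":0,"az":0},{"dx":0,"dy":0,"dz":0,"ax":0,"ay":0,"az":0}]' 0.85; python3 -m jog '[{"dx":0,"dy":0,"dz":-15,"ax":0,"ay":0,"az":0},{"dx":0,"dy":0,"dz":-20,"ax":0,"ay":0,"az":0},{"dx":0,"dy":0,"dz":0,"ax":0,"ay":0,"az":0},{"dx":0,"dy":0,"dz":0,"ax":0,"ay":0,"az":0},{"dx":0,"dy":0,"dz":0,"ax":0,"ay":0,"az":0},{"dx":0,"dy":0,"dz":0,"ax":0,"ay":0,"az":0},{"dx":0,"dy":0,"dz":0,"ax":0,"ay":0,"az":0},{"dx":0,"dy":0,"dz":0,"ax":0,"ay":0,"az":0}]' 0;  python3 -c "
from m import *
go(.4568,.1115,.061,-84.3)
for z in(.043,.039,.035): print(sidewhite(z,(255,170,315,245)))"
```

```text
time: 22.25
tool_pos: [0.4568, 0.1115, 0.2001]
tcp_rot: [-3.137, -0.157, -0.002]
wrist_force: [-3.0, -3.0, 11.6]
width: 0.619
grip_force: 68.4
time: 22.58
tool_pos: [0.4557, 0.1114, 0.1983]
tcp_rot: [-3.137, -0.157, 0.002]
wrist_force: [-0.6, -0.4, 0.2]
width: 0.85
grip_force: 0.0
time: 23.25
tool_pos: [0.4557, 0.1112, 0.2329]
tcp_rot: [3.137, 0.157, -0.003]
wrist_force: [-0.4, -0.1, -0.2]
width: -0.0
grip_force: 0.0
t 23.25 grasp [0.4554 0.1112 0.0782] d mm [ 1.4 -0.2 17.2] az 0.0 q [0.19 0.06 2.19 0.   0.9  1.66] tilt [-0.1  -0.02] w -0.0 F [-0.4 -0.1 -0.2] M [ 0.02  0.01 -0.  ] gf 0.0
[[456.3, 106.6, 455.4, 104.9, 51.5, 49.9, 170.0]]
[[457.1, 111.7, 456.3, 110.0, 51.8, 50.0, 170.0]]
[[457.9, 116.6, 457.1, 115.1, 52.1, 50.3, 170.0]]
```

```bash
python3 -m jog '[{"dx":1.4,"dy":0,"dz":10,"ax":0,"ay":0,"az":0},{"dx":0,"dy":0,"dz":6,"ax":0,"ay":0,"az":0},{"dx":0,"dy":0,"dz":0,"ax":0,"ay":0,"az":0},{"dx":0,"dy":0,"dz":0,"ax":0,"ay":0,"az":0}]'| sed -n '2p;4p'; for i in 1 2 3 4 5; do python3 -m jog '[{"dx":0,"dy":0,"dz":2,"ax":0,"ay":0,"az":0},{"dx":0,"dy":0,"dz":0,"ax":0,"ay":0,"az":0},{"dx":0,"dy":0,"dz":0,"ax":0,"ay":0,"az":0}]' | sed -n '2p;4p'; done;  python3 -c "
from m import *
go(.4568,.1115,.0536,-84.3)"
```

```text
tool_pos: [0.457, 0.1113, 0.2168]
wrist_force: [0.2, 0.6, 0.1]
tool_pos: [0.4576, 0.1114, 0.2159]
wrist_force: [0.3, -0.4, -0.6]
tool_pos: [0.458, 0.1115, 0.2144]
wrist_force: [0.4, 0.4, 3.8]
tool_pos: [0.4578, 0.1114, 0.2122]
wrist_force: [-0.3, -0.5, 4.5]
tool_pos: [0.4571, 0.1114, 0.2093]
wrist_force: [-0.3, -0.8, 0.7]
tool_pos: [0.4575, 0.1114, 0.2084]
wrist_force: [-3.7, -1.1, 8.6]
t 24.98 grasp [0.4573 0.1113 0.0537] d mm [-0.5 -0.2  0.1] az 0.0 q [ 0.19  0.1   2.2  -0.    0.84  1.66] tilt [-0.05 -0.02] w 0.0 F [-3.7 -1.1  8.6] M [-0.15  0.54  0.04] gf 4.6
```

```bash
python3 -m jog '[{"dx":0,"dy":0,"dz":2,"ax":0,"ay":0,"az":0},{"dx":0,"dy":0,"dz":0,"ax":0,"ay":0,"az":0},{"dx":0,"dy":0,"dz":0,"ax":0,"ay":0,"az":0}]'| sed -n '2p;4p'; python3 -m jog '[{"dx":0,"dy":0,"dz":-12,"ax":0,"ay":0,"az":0},{"dx":0,"dy":0,"dz":-30,"ax":0,"ay":0,"az":0},{"dx":0,"dy":0,"dz":-30,"ax":0,"ay":0,"az":2.2},{"dx":0,"dy":20,"dz":0,"ax":0,"ay":0,"az":0},{"dx":4,"dy":35,"dz":0,"ax":0,"ay":0,"az":0},{"dx":4,"dy":40,"dz":0,"ax":0,"ay":0,"az":0},{"dx":4,"dy":40,"dz":0,"ax":0,"ay":0,"az":0},{"dx":4,"dy":40,"dz":0,"ax":0,"ay":0,"az":0},{"dx":4,"dy":40,"dz":0,"ax":0,"ay":0,"az":0},{"dx":4,"dy":40,"dz":0,"ax":0,"ay":0,"az":0},{"dx":4,"dy":20,"dz":0,"ax":0,"ay":0,"az":0},{"dx":0,"dy":0,"dz":0,"ax":0,"ay":0,"az":0},{"dx":0,"dy":0,"dz":0,"ax":0,"ay":0,"az":0},{"dx":0,"dy":0,"dz":0,"ax":0,"ay":0,"az":0}]' 0.85 40;  python3 -c "
from m import *
print(sidewhite(.035,(255,170,350,245)),sidewhite(.016,(320,250,420,330)))
c=grab('top'); print(meas(c)['white'])
go(.5175,-.193,.0205,-86.5)"
```

```text
tool_pos: [0.4576, 0.1114, 0.2083]
wrist_force: [-10.1, -2.0, 25.6]
time: 26.4
tool_pos: [0.502, -0.1608, 0.2771]
tcp_rot: [-3.139, -0.096, 0.002]
wrist_force: [-0.6, 0.0, -0.7]
width: 0.85
grip_force: 0.0
[] [[518.4, -194.3, 517.7, -193.7, 67.1, 42.9, 2.9]]
[]
t 26.55 grasp [ 0.502  -0.1599  0.1228] d mm [ 13.4  34.  102.2] az 0.1 q [-0.36  0.1   2.04  0.    1.    1.15] tilt [-0.04  0.03] w 0.851 F [-0.2 -0.  -0.9] M [-0.01  0.07 -0.06] gf 0.0
```

```bash
python3 -m jog '[{"dx":8,"dy":20,"dz":10,"ax":0,"ay":0,"az":0},{"dx":5.5,"dy":14,"dz":20,"ax":0,"ay":0,"az":0},{"dx":0,"dy":0,"dz":30,"ax":0,"ay":0,"az":0},{"dx":0,"dy":0,"dz":20,"ax":0,"ay":0,"az":0},{"dx":0,"dy":0,"dz":0,"ax":0,"ay":0,"az":0},{"dx":0,"dy":0,"dz":0,"ax":0,"ay":0,"az":0},{"dx":0,"dy":0,"dz":12,"ax":0,"ay":0,"az":0},{"dx":0,"dy":0,"dz":9,"ax":0,"ay":0,"az":0},{"dx":0,"dy":0,"dz":0,"ax":0,"ay":0,"az":0},{"dx":0,"dy":0,"dz":0,"ax":0,"ay":0,"az":0}]';python3 -m jog '[{"dx":0,"dy":0,"dz":0,"ax":0,"ay":0,"az":0},{"dx":0,"dy":0,"dz":0,"ax":0,"ay":0,"az":0},{"dx":0,"dy":0,"dz":0,"ax":0,"ay":0,"az":0},{"dx":0,"dy":0,"dz":0,"ax":0,"ay":0,"az":0},{"dx":0,"dy":0,"dz":0,"ax":0,"ay":0,"az":0},{"dx":0,"dy":0,"dz":0,"ax":0,"ay":0,"az":0}]' 0.3 60;  python3 -c "
from m import *
go(.5175,-.193,.0205,-86.5)"
python3 -m jog '[{"dx":0,"dy":0,"dz":-10,"ax":0,"ay":0,"az":0},{"dx":0,"dy":0,"dz":-30,"ax":0,"ay":0,"az":0},{"dx":0,"dy":0,"dz":-30,"ax":0,"ay":0,"az":0},{"dx":0,"dy":0,"dz":-30,"ax":0,"ay":0,"az":0},{"dx":0,"dy":0,"dz":0,"ax":0,"ay":0,"az":0},{"dx":0,"dy":0,"dz":0,"ax":0,"ay":0,"az":0},{"dx":0,"dy":0,"dz":0,"ax":0,"ay":0,"az":0}]';  python3 -c "
from m import *
go(.4693,.0188,.06,-84.3)
c=grab('side','side8',(300,170,460,290),5)"
```

```text
time: 27.38
tool_pos: [0.5179, -0.1942, 0.1767]
tcp_rot: [-3.14, -0.098, 0.001]
wrist_force: [0.4, -0.4, -0.1]
width: 0.849
grip_force: 0.0
time: 27.88
tool_pos: [0.5187, -0.1947, 0.1778]
tcp_rot: [3.139, 0.097, 0.003]
wrist_force: [-0.2, 0.1, 6.3]
width: 0.475
grip_force: 61.9
t 27.88 grasp [ 0.519  -0.1949  0.0231] d mm [-1.3 -2.   2.6] az 0.0 q [-0.4   0.28  2.05 -0.    0.81  1.1 ] tilt [ 0.1  -0.05] w 0.475 F [-0.2  0.1  6.3] M [ 0.08  0.09 -0.01] gf 61.9
time: 28.47
tool_pos: [0.5173, -0.1941, 0.276]
tcp_rot: [-3.139, -0.097, 0.002]
wrist_force: [-0.3, 0.0, -3.4]
width: 0.469
grip_force: 61.4
t 28.47 grasp [ 0.5171 -0.194   0.1213] d mm [ -34.4 -215.3   61.5] az -2.2 q [-0.4   0.15  1.99 -0.    1.    1.1 ] tilt [-0.09  0.04] w 0.469 F [-0.3  0.  -3.4] M [-0.04 -0.03 -0.03] gf 61.4
```

View pics/side8.png

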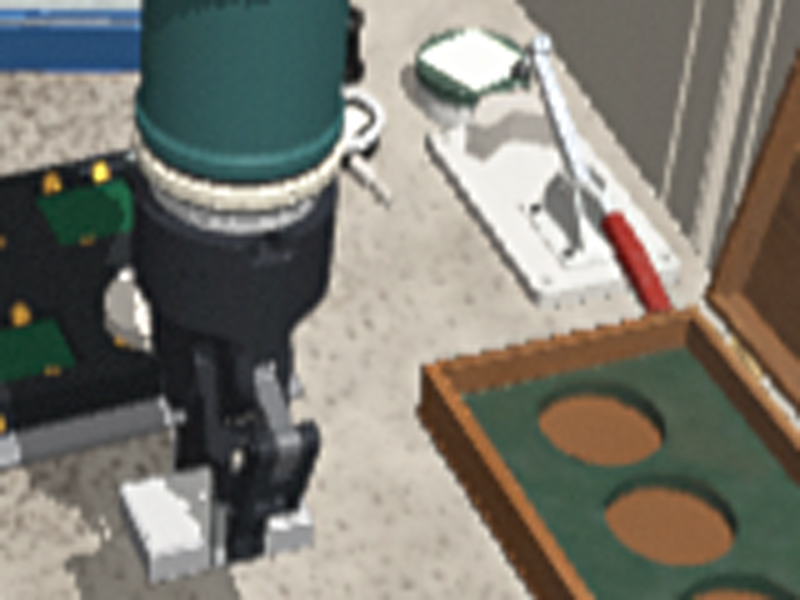

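```bash
python3 -c "
from m import *
c=grab('side')
a=world(c,329.2,280,.1142);b=world(c,362,272.6,.1142); print(a,b,(a+b)/2, np.linalg.norm(a-b))
a=world(c,300-.5+122/5,170-.5+487/5,.1142);print(a)
a=world(c,329.5,170+580/5,.0982);b=world(c,362,170+543/5,.0982);print(a,b,(a+b)/2)"
python3 -m jog '[{"dx":-3,"dy":-18,"dz":0,"ax":0,"ay":0,"az":-2.2},{"dx":-6,"dy":-40,"dz":0,"ax":0,"ay":0,"az":0},{"dx":-6,"dy":-40,"dz":0,"ax":0,"ay":0,"az":0},{"dx":-6,"dy":-40,"dz":0,"ax":0,"ay":0,"az":0},{"dx":-6,"dy":-40,"dz":0,"ax":0,"ay":0,"az":0},{"dx":-4,"dy":-25,"dz":0,"ax":0,"ay":0,"az":0},{"dx":-3,"dy":-12,"dz":20,"ax":0,"ay":0,"az":0},{"dx":0,"dy":0,"dz":20,"ax":0,"ay":0,"az":0},{"dx":0,"dy":0,"dz":10,"ax":0,"ay":0,"az":0},{"dx":0,"dy":0,"dz":0,"ax":0,"ay":0,"az":0},{"dx":0,"dy":0,"dz":0,"ax":0,"ay":0,"az":0},{"dx":0,"dy":0,"dz":0,"ax":0,"ay":0,"az":0},{"dx":0,"dy":0,"dz":0,"ax":0,"ay":0,"az":0}]';  python3 -c "
from m import *
go(.4693,.0185,.0535,-84.3)"
```

```text
[ 0.48236599 -0.21453312  0.1142    ] [ 0.55187577 -0.21025968  0.1142    ] [ 0.51712088 -0.2123964   0.1142    ] 0.06964101873333366
[ 0.48147436 -0.17631099  0.1142    ]
[ 0.48305293 -0.21556215  0.0982    ] [ 0.55252251 -0.21139867  0.0982    ] [ 0.51778772 -0.21348041  0.0982    ]
time: 29.65
tool_pos: [0.4642, 0.0157, 0.2277]
tcp_rot: [3.138, 0.156, 0.003]
wrist_force: [-0.2, -0.4, -0.6]
width: 0.471
grip_force: 61.4
t 29.65 grasp [0.4645 0.0157 0.073 ] d mm [ 5.  -2.3 19.5] az -0.0 q [-0.02  0.05  2.21 -0.    0.88  1.45] tilt [ 0.1 -0. ] w 0.471 F [-0.2 -0.4 -0.6] M [-0.07 -0.04 -0.  ] gf 61.4
```

```bash
python3 -m jog '[{"dx":5.5,"dy":-2.3,"dz":8,"ax":0,"ay":0,"az":0},{"dx":0,"dy":0,"dz":8,"ax":0,"ay":0,"az":0},{"dx":0,"dy":0,"dz":5,"ax":0,"ay":0,"az":0},{"dx":0,"dy":0,"dz":0,"ax":0,"ay":0,"az":0},{"dx":0,"dy":0,"dz":0,"ax":0,"ay":0,"az":0},{"dx":0,"dy":0,"dz":0,"ax":0,"ay":0,"az":0}]'| sed -n '2p;4p'; for i in 1 2 ; do python3 -m jog '[{"dx":0,"dy":0,"dz":1.5,"ax":0,"ay":0,"az":0},{"dx":0,"dy":0,"dz":0,"ax":0,"ay":0,"az":0},{"dx":0,"dy":0,"dz":0,"ax":0,"ay":0,"az":0}]' | sed -n '2p;4p'; done;  python3 -c "
from m import *
go(.4698,.0185,.0501,-84.3)"
```

```text
tool_pos: [0.4702, 0.0192, 0.2072]
wrist_force: [-0.5, 0.9, 7.1]
tool_pos: [0.4703, 0.0192, 0.207]
wrist_force: [-5.1, 0.6, 19.1]
tool_pos: [0.4705, 0.0192, 0.2068]
wrist_force: [-9.2, 0.1, 30.7]
t 30.65 grasp [0.4709 0.0193 0.0521] d mm [-1.1  0.7  2. ] az 0.0 q [-0.01  0.1   2.21  0.    0.83  1.46] tilt [0.15 0.03] w 0.468 F [-9.2  0.1 30.7] M [0.67 1.56 0.2 ] gf 65.8
```

```bash
python3 -m jog '[{"dx":-0.5,"dy":0,"dz":-6,"ax":0,"ay":0,"az":0},{"dx":0,"dy":2,"dz":0,"ax":0,"ay":0,"az":0},{"dx":0,"dy":0,"dz":2,"ax":0,"ay":0,"az":0},{"dx":0,"dy":0,"dz":0,"ax":0,"ay":0,"az":0},{"dx":0,"dy":0,"dz":0,"ax":0,"ay":0,"az":0},{"dx":0,"dy":0,"dz":0,"ax":0,"ay":0,"az":0}]'| sed -n '2p;4p'; for i in 1 2 ; do python3 -m jog '[{"dx":0,"dy":0,"dz":1.5,"ax":0,"ay":0,"az":0},{"dx":0,"dy":0,"dz":0,"ax":0,"ay":0,"az":0},{"dx":0,"dy":0,"dz":0,"ax":0,"ay":0,"az":0}]' | sed -n '2p;4p'; done;  python3 -c "
from m import *
go(.4698,.0185,.0501,-84.3)"
```

```text
tool_pos: [0.4686, 0.017, 0.2063]
wrist_force: [2.1, -0.7, -2.9]
tool_pos: [0.4686, 0.017, 0.2052]
wrist_force: [3.7, -0.9, -2.2]
tool_pos: [0.4686, 0.0169, 0.204]
wrist_force: [3.0, -1.8, -0.7]
t 31.65 grasp [0.4687 0.0168 0.0493] d mm [ 1.3 -1.6 -0.8] az 0.1 q [-0.02  0.1   2.21 -0.    0.83  1.45] tilt [ 0.04 -0.03] w 0.472 F [ 3.  -1.8 -0.7] M [-0.43 -0.47 -0.06] gf 62.4
```

```bash
python3 -m jog '[{"dx":0.7,"dy":0.3,"dz":1,"ax":0,"ay":0,"az":0},{"dx":0,"dy":0,"dz":0,"ax":0,"ay":0,"az":0},{"dx":0,"dy":0,"dz":0,"ax":0,"ay":0,"az":0}]'| sed -n '2p;4p';python3 -m jog '[{"dx":0,"dy":0,"dz":0,"ax":0,"ay":0,"az":0},{"dx":0,"dy":0,"dz":0,"ax":0,"ay":0,"az":0},{"dx":0,"dy":0,"dz":0,"ax":0,"ay":0,"az":0},{"dx":0,"dy":0,"dz":0,"ax":0,"ay":0,"az":0}]' 0.7; python3 -m jog '[{"dx":0,"dy":0,"dz":-15,"ax":0,"ay":0,"az":0},{"dx":0,"dy":0,"dz":-20,"ax":0,"ay":0,"az":0},{"dx":0,"dy":0,"dz":0,"ax":0,"ay":0,"az":0},{"dx":0,"dy":0,"dz":0,"ax":0,"ay":0,"az":0},{"dx":0,"dy":0,"dz":0,"ax":0,"ay":0,"az":0},{"dx":0,"dy":0,"dz":0,"ax":0,"ay":0,"az":0},{"dx":0,"dy":0,"dz":0,"ax":0,"ay":0,"az":0},{"dx":0,"dy":0,"dz":0,"ax":0,"ay":0,"az":0}]' 0;  python3 -c "
from m import *
go(.4692,.0175,.06,-84.3)
for z in(.043,.039,.035): print(sidewhite(z,(255,170,330,265)))"
```

```text
tool_pos: [0.4691, 0.0169, 0.2032]
wrist_force: [0.8, -0.9, 5.1]
time: 32.23
tool_pos: [0.4684, 0.017, 0.2022]
tcp_rot: [-3.137, -0.157, 0.003]
wrist_force: [0.8, -0.0, -0.2]
width: 0.699
grip_force: 0.0
time: 32.9
tool_pos: [0.4686, 0.0169, 0.2369]
tcp_rot: [-3.138, -0.157, 0.003]
wrist_force: [-0.1, 0.7, -0.8]
width: -0.001
grip_force: 0.0
t 32.9 grasp [0.4683 0.0169 0.0822] d mm [ 1.  -0.5 22.2] az 0.0 q [-0.02  0.05  2.19  0.    0.9   1.45] tilt [-0.1  0. ] w -0.001 F [-0.1  0.7 -0.8] M [ 0.02 -0.03 -0.06] gf 0.0
[[468.7, 14.9, 468.1, 14.2, 66.9, 40.9, 5.8]]
[[469.7, 19.5, 469.1, 18.8, 67.2, 41.1, 5.8]]
[[470.6, 24.2, 470.0, 23.5, 67.6, 41.4, 5.8]]
```

Lying on the catches, aligned at 5.8°; press it at about (469, 17).

```bash
python3 -m jog '[{"dx":0.8,"dy":0,"dz":10,"ax":0,"ay":0,"az":0},{"dx":0,"dy":0,"dz":9,"ax":0,"ay":0,"az":0},{"dx":0,"dy":0,"dz":0,"ax":0,"ay":0,"az":0},{"dx":0,"dy":0,"dz":0,"ax":0,"ay":0,"az":0}]'| sed -n '2p;4p'; for i in 1 2 3 4 5 6; do python3 -m jog '[{"dx":0,"dy":0,"dz":2,"ax":0,"ay":0,"az":0},{"dx":0,"dy":0,"dz":0,"ax":0,"ay":0,"az":0},{"dx":0,"dy":0,"dz":0,"ax":0,"ay":0,"az":0}]' | sed -n '2p;4p'; done
```

```text
tool_pos: [0.4691, 0.0169, 0.2174]
wrist_force: [0.0, -0.4, -0.2]
tool_pos: [0.4699, 0.0169, 0.2168]
wrist_force: [-0.6, -0.8, -0.7]
tool_pos: [0.4704, 0.0169, 0.2153]
wrist_force: [0.8, 0.2, 2.9]
tool_pos: [0.4705, 0.0171, 0.2136]
wrist_force: [1.2, 0.9, 4.5]
tool_pos: [0.4708, 0.0167, 0.2122]
wrist_force: [-0.4, -1.0, 9.7]
tool_pos: [0.4695, 0.0169, 0.2085]
wrist_force: [0.1, -0.6, 4.3]
tool_pos: [0.4697, 0.0169, 0.2084]
wrist_force: [-7.5, -0.8, 18.8]
```

```bash
python3 -m jog '[{"dx":0,"dy":0,"dz":-15,"ax":0,"ay":0,"az":0},{"dx":0,"dy":0,"dz":-30,"ax":0,"ay":0,"az":0},{"dx":0,"dy":0,"dz":-35,"ax":0,"ay":0,"az":0},{"dx":0,"dy":0,"dz":-35,"ax":0,"ay":0,"az":0},{"dx":10,"dy":-35,"dz":0,"ax":0,"ay":0,"az":0},{"dx":10,"dy":-35,"dz":0,"ax":0,"ay":0,"az":0},{"dx":10,"dy":-35,"dz":0,"ax":0,"ay":0,"az":0},{"dx":10,"dy":-35,"dz":0,"ax":0,"ay":0,"az":0},{"dx":10,"dy":-35,"dz":0,"ax":0,"ay":0,"az":0},{"dx":10,"dy":-35,"dz":0,"ax":0,"ay":0,"az":0},{"dx":0,"dy":0,"dz":0,"ax":0,"ay":0,"az":0}]' 0.8 80 | head -2; python3 -m jog '[{"dx":0,"dy":0,"dz":0,"ax":0,"ay":0,"az":-6.8},{"dx":0,"dy":0,"dz":0,"ax":0,"ay":0,"az":-6.8},{"dx":0,"dy":0,"dz":0,"ax":0,"ay":0,"az":-6.8},{"dx":0,"dy":0,"dz":0,"ax":0,"ay":0,"az":-6.8},{"dx":0,"dy":0,"dz":0,"ax":0,"ay":0,"az":-6.8},{"dx":0,"dy":0,"dz":0,"ax":0,"ay":0,"az":-6.8},{"dx":0,"dy":0,"dz":0,"ax":0,"ay":0,"az":-6.8},{"dx":0,"dy":0,"dz":0,"ax":0,"ay":0,"az":-6.8},{"dx":0,"dy":0,"dz":0,"ax":0,"ay":0,"az":-6.8},{"dx":0,"dy":0,"dz":0,"ax":0,"ay":0,"az":-6.8},{"dx":0,"dy":0,"dz":0,"ax":0,"ay":0,"az":-6.8},{"dx":0,"dy":0,"dz":0,"ax":0,"ay":0,"az":-6.8},{"dx":0,"dy":0,"dz":0,"ax":0,"ay":0,"az":-6.8},{"dx":0,"dy":0,"dz":0,"ax":0,"ay":0,"az":-6.8},{"dx":0,"dy":0,"dz":0,"ax":0,"ay":0,"az":-6.8},{"dx":0,"dy":0,"dz":0,"ax":0,"ay":0,"az":-6.8},{"dx":0,"dy":0,"dz":0,"ax":0,"ay":0,"az":-6.8},{"dx":0,"dy":0,"dz":0,"ax":0,"ay":0,"az":-6.8},{"dx":0,"dy":0,"dz":0,"ax":0,"ay":0,"az":-6.8},{"dx":0,"dy":0,"dz":0,"ax":0,"ay":0,"az":-6.8}]' | head -2;  python3 -c "
from m import *
print(*sidewhite(.035,(255,170,360,262)),sep='\n')
c=grab('top'); m=meas(c); print(m['blue'],m['red'])
im=c['img'].astype(int); w=((im.max(2)-im.min(2)<40)&(im.min(2)>185)).astype(np.uint8)*255
print(*blobs(w,c,.035,100,2000,(290,190,372,270)),sep='\n')
a=c['img'][:,:,::-1][150:275,160:380]; b=cv2.resize(a,None,fx=3.6,fy=3.6,interpolation=cv2.INTER_CUBIC); cv2.imwrite('pics/top9.png',b)
go(.5595,.383,.15,52)"
```

```text
time: 35.8
tool_pos: [0.509, 0.2369, 0.3215]
time: 37.47
tool_pos: [0.5081, 0.2314, 0.3209]
[469.7, 14.5, 469.7, 14.0, 66.3, 39.7, 5.6]
[554.7, 26.6, 555.4, 26.7, 51.9, 48.8, 148.7]
[458.1, 108.5, 457.6, 109.4, 51.6, 48.3, 26.0]
[] []
[457.9, 110.7, 457.9, 110.9, 50.7, 50.6, 45.7]
[468.7, 17.2, 468.8, 17.2, 67.6, 37.6, 6.3]
[554.4, 28.1, 554.5, 28.4, 50.6, 47.5, 0.3]
t 37.57 grasp [0.5079 0.2313 0.1663] d mm [ 53.3 151.1  16.1] az -0.2 q [ 0.38  0.11  1.94 -0.    1.09 -0.52] tilt [-0.09 -0.04] w 0.8 F [ 0.3 -0.6 -0.2] M [-0.04  0.    0.08] gf 0.0
```

View pics/top9.png

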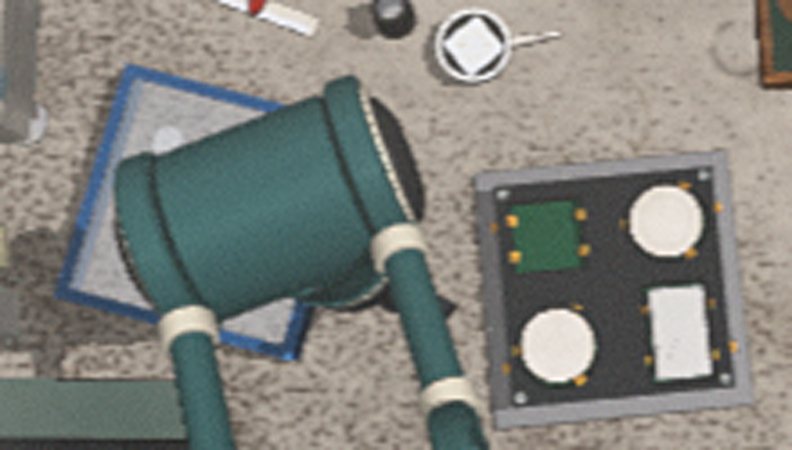

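```bash
python3 -m jog '[{"dx":6,"dy":16,"dz":0,"ax":0,"ay":0,"az":0},{"dx":10,"dy":30,"dz":0,"ax":0,"ay":0,"az":0},{"dx":12,"dy":35,"dz":0,"ax":0,"ay":0,"az":0},{"dx":12,"dy":35,"dz":0,"ax":0,"ay":0,"az":0},{"dx":9,"dy":25,"dz":0,"ax":0,"ay":0,"az":0},{"dx":4,"dy":10,"dz":20,"ax":0,"ay":0,"az":0},{"dx":0,"dy":0,"dz":30,"ax":0,"ay":0,"az":0},{"dx":0,"dy":0,"dz":0,"ax":0,"ay":0,"az":0},{"dx":0,"dy":0,"dz":0,"ax":0,"ay":0,"az":0},{"dx":0,"dy":0,"dz":0,"ax":0,"ay":0,"az":0},{"dx":0,"dy":0,"dz":0,"ax":0,"ay":0,"az":0}]' | head -2;  python3 -c "
from m import *
go(.5592,.383,.0635,52)
c=grab('side','side10',(250,110,380,210),6)"
```

```text
time: 38.48
tool_pos: [0.561, 0.3834, 0.2737]
t 38.48 grasp [0.5614 0.3836 0.119 ] d mm [ 1.4 -1.9 55.5] az -0.3 q [ 0.56  0.37  1.71  0.    1.05 -0.34] tilt [0.12 0.08] w 0.799 F [ 0.6 -0.2 -0.1] M [-0.03 -0.03  0.01] gf 0.0
```

View pics/side10.png

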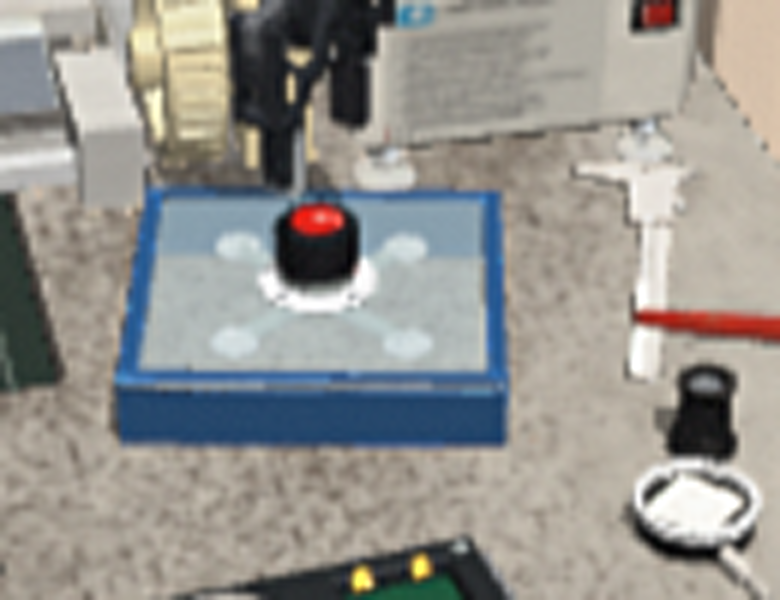

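```bash
python3 -c "
from m import *
c=optics.read_camera('side'); print(world(c,302.4,146.1,.0735))"; python3 -m jog '[{"dx":1,"dy":-1.5,"dz":10,"ax":0,"ay":0,"az":0},{"dx":0,"dy":0,"dz":20,"ax":0,"ay":0,"az":0},{"dx":0,"dy":0,"dz":15,"ax":0,"ay":0,"az":0},{"dx":0,"dy":0,"dz":9,"ax":0,"ay":0,"az":0},{"dx":0,"dy":0,"dz":0,"ax":0,"ay":0,"az":0},{"dx":0,"dy":0,"dz":0,"ax":0,"ay":0,"az":0},{"dx":0,"dy":0,"dz":0,"ax":0,"ay":0,"az":0}]';  python3 -c "
from m import *
go(.5592,.383,.0635,52)"
```

```text
[0.56032801 0.38279227 0.0735    ]
time: 39.17
tool_pos: [0.559, 0.3828, 0.2182]
tcp_rot: [1.029, 2.968, 0.001]
wrist_force: [-0.7, -1.1, 0.1]
width: 0.804
grip_force: 0.0
t 39.17 grasp [0.5591 0.3829 0.0635] d mm [-0.   0.1  0. ] az -0.3 q [ 0.56  0.43  1.75  0.    0.96 -0.34] tilt [0.03 0.02] w 0.804 F [-0.7 -1.1  0.1] M [ 0.    0.03 -0.03] gf 0.0
```

```bash
python3 -m jog '[{"dx":0,"dy":0,"dz":0,"ax":0,"ay":0,"az":0},{"dx":0,"dy":0,"dz":0,"ax":0,"ay":0,"az":0},{"dx":0,"dy":0,"dz":0,"ax":0,"ay":0,"az":0},{"dx":0,"dy":0,"dz":0,"ax":0,"ay":0,"az":0},{"dx":0,"dy":0,"dz":0,"ax":0,"ay":0,"az":0},{"dx":0,"dy":0,"dz":0,"ax":0,"ay":0,"az":0}]' 0.2 90;  python3 -c "
from m import *
go(.5592,.383,.0635,52)"
python3 -m jog '[{"dx":0,"dy":0,"dz":-5,"ax":0,"ay":0,"az":0},{"dx":0,"dy":0,"dz":-15,"ax":0,"ay":0,"az":0},{"dx":0,"dy":0,"dz":-20,"ax":0,"ay":0,"az":0},{"dx":0,"dy":0,"dz":-20,"ax":0,"ay":0,"az":0},{"dx":0,"dy":0,"dz":-20,"ax":0,"ay":0,"az":0},{"dx":0,"dy":0,"dz":-10,"ax":0,"ay":0,"az":0},{"dx":0,"dy":0,"dz":0,"ax":0,"ay":0,"az":0},{"dx":0,"dy":0,"dz":0,"ax":0,"ay":0,"az":0},{"dx":0,"dy":0,"dz":0,"ax":0,"ay":0,"az":0}]';  python3 -c "
from m import *
go(.5043,.0682,.12,71.8)
"
```

```text
time: 39.67
tool_pos: [0.5591, 0.3829, 0.2194]
tcp_rot: [1.029, 2.967, 0.002]
wrist_force: [-1.6, -2.1, 5.8]
width: 0.467
grip_force: 90.6
t 39.67 grasp [0.5594 0.383  0.0647] d mm [ 0.1 -0.1  1.2] az -0.3 q [ 0.56  0.43  1.75 -0.    0.96 -0.34] tilt [0.09 0.05] w 0.467 F [-1.6 -2.1  5.8] M [-0.3   0.32  0.01] gf 90.6
time: 40.42
tool_pos: [0.558, 0.3823, 0.3061]
tcp_rot: [-1.029, -2.966, 0.003]
wrist_force: [-1.0, -0.7, -4.3]
width: 0.466
grip_force: 91.4
t 40.42 grasp [0.5576 0.3821 0.1514] d mm [-152.5 -279.4   32. ] az -20.1 q [ 0.56  0.34  1.69  0.    1.11 -0.34] tilt [-0.14 -0.08] w 0.466 F [-1.  -0.7 -4.3] M [-0.02  0.01 -0.02] gf 91.4
```

```bash
python3 -m jog '[{"dx":-5,"dy":-9,"dz":0,"ax":0,"ay":0,"az":0},{"dx":-10,"dy":-18,"dz":0,"ax":0,"ay":0,"az":0},{"dx":-14,"dy":-26,"dz":0,"ax":0,"ay":0,"az":0},{"dx":-15,"dy":-28,"dz":0,"ax":0,"ay":0,"az":0},{"dx":-15,"dy":-28,"dz":0,"ax":0,"ay":0,"az":0},{"dx":-15,"dy":-28,"dz":0,"ax":0,"ay":0,"az":0},{"dx":-15,"dy":-28,"dz":0,"ax":0,"ay":0,"az":0},{"dx":-15,"dy":-28,"dz":0,"ax":0,"ay":0,"az":0},{"dx":-15,"dy":-28,"dz":0,"ax":0,"ay":0,"az":0},{"dx":-13,"dy":-23,"dz":0,"ax":0,"ay":0,"az":0},{"dx":-11,"dy":-20,"dz":0,"ax":0,"ay":0,"az":0},{"dx":-6,"dy":-10,"dz":0,"ax":0,"ay":0,"az":0},{"dx":-3,"dy":-5,"dz":0,"ax":0,"ay":0,"az":-2},{"dx":0,"dy":0,"dz":0,"ax":0,"ay":0,"az":-4},{"dx":0,"dy":0,"dz":0,"ax":0,"ay":0,"az":-4},{"dx":0,"dy":0,"dz":0,"ax":0,"ay":0,"az":-4},{"dx":0,"dy":0,"dz":0,"ax":0,"ay":0,"az":-4},{"dx":0,"dy":0,"dz":0,"ax":0,"ay":0,"az":-2},{"dx":0,"dy":0,"dz":0,"ax":0,"ay":0,"az":0},{"dx":0,"dy":0,"dz":0,"ax":0,"ay":0,"az":0}]' | head -2;  python3 -m jog '[{"dx":0,"dy":0,"dz":10,"ax":0,"ay":0,"az":0},{"dx":0,"dy":0,"dz":10,"ax":0,"ay":0,"az":0},{"dx":0,"dy":0,"dz":0,"ax":0,"ay":0,"az":0},{"dx":0,"dy":0,"dz":0,"ax":0,"ay":0,"az":0},{"dx":0,"dy":0,"dz":0,"ax":0,"ay":0,"az":0}]'; python3 -c "
from m import *
go(.5043,.0682,.0947,71.8)
c=grab('side'); im=c['img']
H=cv2.cvtColor(im,cv2.COLOR_RGB2HSV); b=((H[...,0]>98)&(H[...,0]<118)&(H[...,1]>110)).astype(np.uint8)*255
s,R=tcp(); z=s['tool_pos'][2]-.1547-.0647+.038; print('ztop',z,blobs(b,c,z,1500,30000,(220,100,420,300)))
c=grab('top'); im=c['img']
H=cv2.cvtColor(im,cv2.COLOR_RGB2HSV); b=((H[...,0]>98)&(H[...,0]<118)&(H[...,1]>110)).astype(np.uint8)*255
print(blobs(b,c,z,100,30000,(260,150,420,300)))
"
```

```text
time: 42.08
tool_pos: [0.5048, 0.0695, 0.307]
time: 42.5
tool_pos: [0.5051, 0.0695, 0.2872]
tcp_rot: [-0.498, -3.101, 0.0]
wrist_force: [-0.4, 0.0, -5.5]
width: 0.469
grip_force: 91.8
t 42.5 grasp [0.505  0.0695 0.1325] d mm [ 0.2 -1.4 37.8] az -0.1 q [ 0.09  0.06  2.07  0.    1.01 -1.16] tilt [-0.06 -0.01] w 0.469 F [-0.4  0.  -5.5] M [ 0.02 -0.   -0.01] gf 91.8
ztop 0.10626859422307455 [[501.9, 46.9, 502.5, 46.9, 233.1, 200.3, 95.5]]
[[418.6, 47.0, 418.6, 46.1, 129.7, 8.3, 95.7], [449.0, 154.4, 458.5, 155.3, 106.9, 10.8, 7.4]]
```

```bash
python3 -m jog '[{"dx":0,"dy":-1.5,"dz":10,"ax":0,"ay":0,"az":0},{"dx":0,"dy":0,"dz":10,"ax":0,"ay":0,"az":0},{"dx":0,"dy":0,"dz":10,"ax":0,"ay":0,"az":0},{"dx":0,"dy":0,"dz":5,"ax":0,"ay":0,"az":0},{"dx":0,"dy":0,"dz":0,"ax":0,"ay":0,"az":0},{"dx":0,"dy":0,"dz":0,"ax":0,"ay":0,"az":0},{"dx":0,"dy":0,"dz":0,"ax":0,"ay":0,"az":0}]' | sed -n '2p;4p'; for i in 1 2 3 ; do python3 -m jog '[{"dx":0,"dy":0,"dz":2,"ax":0,"ay":0,"az":0},{"dx":0,"dy":0,"dz":0,"ax":0,"ay":0,"az":0},{"dx":0,"dy":0,"dz":0,"ax":0,"ay":0,"az":0}]' | sed -n '2p;4p'; done;  python3 -c "
from m import *
go(.5043,.0682,.0847,71.8)"
```

```text
tool_pos: [0.505, 0.0681, 0.2528]
wrist_force: [0.4, -0.2, -4.1]
tool_pos: [0.505, 0.0681, 0.251]
wrist_force: [-0.3, 0.6, -5.6]
tool_pos: [0.5047, 0.0681, 0.2487]
wrist_force: [-0.6, 0.7, -5.5]
tool_pos: [0.5047, 0.0681, 0.2466]
wrist_force: [-0.5, -0.2, -4.9]
t 43.93 grasp [0.5047 0.0681 0.0919] d mm [0.4 0.  7.2] az -0.1 q [ 0.09  0.11  2.1  -0.    0.93 -1.17] tilt [-0.02 -0.  ] w 0.463 F [-0.5 -0.2 -4.9] M [ 0.02  0.03 -0.05] gf 91.8
```

```bash
for i in 1 2 3 4 5; do python3 -m jog '[{"dx":0,"dy":0,"dz":2,"ax":0,"ay":0,"az":0},{"dx":0,"dy":0,"dz":0,"ax":0,"ay":0,"az":0},{"dx":0,"dy":0,"dz":0,"ax":0,"ay":0,"az":0}]' | sed -n '2p;4p'; done;  python3 -c "
from m import *
go(.5043,.0682,.0727,71.8)"
```

```text
tool_pos: [0.5047, 0.0681, 0.2446]
wrist_force: [-0.6, 1.1, -5.0]
tool_pos: [0.5047, 0.0681, 0.2426]
wrist_force: [0.3, 0.2, -5.0]
tool_pos: [0.5048, 0.0681, 0.2406]
wrist_force: [-0.3, -1.5, -4.7]
tool_pos: [0.505, 0.068, 0.2389]
wrist_force: [0.8, -0.2, -4.4]
tool_pos: [0.5055, 0.0681, 0.2379]
wrist_force: [-1.1, -0.9, 4.0]
t 45.18 grasp [0.5057 0.0681 0.0832] d mm [ 1.4 -0.3 10.5] az -0.1 q [ 0.09  0.12  2.11 -0.    0.91 -1.17] tilt [0.1 0. ] w 0.463 F [-1.1 -0.9  4. ] M [-0.25  0.27  0.02] gf 92.6
```

```bash
for i in 1 2 3 4 5; do python3 -m jog '[{"dx":0,"dy":0,"dz":2,"ax":0,"ay":0,"az":0},{"dx":0,"dy":0,"dz":0,"ax":0,"ay":0,"az":0},{"dx":0,"dy":0,"dz":0,"ax":0,"ay":0,"az":0}]' | sed -n '2p;4p'; done
```

```text
tool_pos: [0.5061, 0.0683, 0.2366]
wrist_force: [0.2, 0.3, 5.7]
tool_pos: [0.5059, 0.0681, 0.2339]
wrist_force: [2.1, -1.7, -0.3]
tool_pos: [0.5041, 0.0677, 0.2294]
wrist_force: [2.4, -3.1, -5.2]
tool_pos: [0.5041, 0.0681, 0.2278]
wrist_force: [-0.6, -1.9, -6.6]
tool_pos: [0.5043, 0.0682, 0.2274]
wrist_force: [-5.4, -2.3, 5.0]
```

```bash
for i in 1 2; do python3 -m jog '[{"dx":0,"dy":0,"dz":2,"ax":0,"ay":0,"az":0},{"dx":0,"dy":0,"dz":0,"ax":0,"ay":0,"az":0},{"dx":0,"dy":0,"dz":0,"ax":0,"ay":0,"az":0}]' | sed -n '2p;4p'; done;  python3 -c "
from m import *
go(.5043,.0682,.0727,71.8)"
```

```text
tool_pos: [0.5045, 0.0682, 0.2272]
wrist_force: [-10.8, -2.1, 18.6]
tool_pos: [0.5047, 0.0682, 0.227]
wrist_force: [-15.8, -3.0, 32.5]
t 46.93 grasp [0.5043 0.0682 0.0723] d mm [ 0.   0.  -0.4] az -0.0 q [ 0.09  0.14  2.11  0.    0.89 -1.17] tilt [-0.15 -0.01] w 0.469 F [-15.8  -3.   32.5] M [-0.57  2.66 -0.02] gf 96.7
```

```bash
python3 -m jog '[{"dx":0,"dy":0,"dz":-4,"ax":0,"ay":0,"az":0},{"dx":0,"dy":0,"dz":0,"ax":0,"ay":0,"az":0},{"dx":0,"dy":0,"dz":0,"ax":0,"ay":0,"az":0},{"dx":0,"dy":0,"dz":0,"ax":0,"ay":0,"az":0},{"dx":0,"dy":0,"dz":0,"ax":0,"ay":0,"az":3},{"dx":0,"dy":0,"dz":0,"ax":0,"ay":0,"az":5},{"dx":0,"dy":0,"dz":0,"ax":0,"ay":0,"az":5},{"dx":0,"dy":0,"dz":0,"ax":0,"ay":0,"az":5},{"dx":0,"dy":0,"dz":0,"ax":0,"ay":0,"az":5},{"dx":0,"dy":0,"dz":0,"ax":0,"ay":0,"az":5},{"dx":0,"dy":0,"dz":0,"ax":0,"ay":0,"az":5},{"dx":0,"dy":0,"dz":0,"ax":0,"ay":0,"az":5},{"dx":0,"dy":0,"dz":0,"ax":0,"ay":0,"az":5},{"dx":0,"dy":0,"dz":0,"ax":0,"ay":0,"az":5},{"dx":0,"dy":0,"dz":0,"ax":0,"ay":0,"az":5},{"dx":0,"dy":0,"dz":0,"ax":0,"ay":0,"az":5},{"dx":0,"dy":0,"dz":0,"ax":0,"ay":0,"az":5},{"dx":0,"dy":0,"dz":0,"ax":0,"ay":0,"az":5},{"dx":0,"dy":0,"dz":0,"ax":0,"ay":0,"az":5},{"dx":0,"dy":0,"dz":0,"ax":0,"ay":0,"az":5}]';  python3 -c "
from m import *
go(.5043,.0682,.0727,71.8)"; for i in 1 2 3 4; do python3 -m jog '[{"dx":0,"dy":0,"dz":0,"ax":0,"ay":0,"az":5},{"dx":0,"dy":0,"dz":0,"ax":0,"ay":0,"az":5}]' >/dev/null;  python3 -c "
from m import *
go(.5043,.0682,.0727,71.8)" | grep -oE '(az.*q|F.*)'; done
```

```text
time: 48.6
tool_pos: [0.5059, 0.0688, 0.2274]
tcp_rot: [2.343, 2.091, 0.005]
wrist_force: [1.0, 1.9, 2.2]
width: 0.461
grip_force: 93.2
t 48.6 grasp [0.5064 0.069  0.0727] d mm [-1. -2.  0.] az -78.3 q [0.09 0.14 2.11 0.   0.89 0.2 ] tilt [0.16 0.09] w 0.461 F [1.  1.9 2.2] M [0.21 0.07 0.09] gf 93.2
az -88.3 q
F [0.1 2.1 2.4] M [ 0.22 -0.03  0.06] gf 93.2
az 81.7 q
F [0.9 0.7 2.1] M [ 0.09 -0.15  0.07] gf 93.1
az 71.8 q
F [1.6 0.2 0.4] M [-0.   -0.18  0.29] gf 93.0
az 61.8 q
F [1.7 0.4 0.8] M [-0.06 -0.21  0.37] gf 92.9
```

```bash
for i in 1 2 3; do python3 -m jog '[{"dx":0,"dy":0,"dz":0,"ax":0,"ay":0,"az":5},{"dx":0,"dy":0,"dz":0,"ax":0,"ay":0,"az":5},{"dx":0,"dy":0,"dz":0,"ax":0,"ay":0,"az":5}]' >/dev/null;  python3 -c "
from m import *
go(.5043,.0682,.0727,71.8)" | grep -oE '(az.*q|F.*)'; done; python3 -m jog '[{"dx":0,"dy":0,"dz":0,"ax":0,"ay":0,"az":0},{"dx":0,"dy":0,"dz":0,"ax":0,"ay":0,"az":0},{"dx":0,"dy":0,"dz":0,"ax":0,"ay":0,"az":0}]'
```

```text
az 46.8 q
F [ 2.  -1.6  0.5] M [-0.25 -0.33  0.36] gf 92.8
az 31.8 q
F [ 2.1 -2.   0.2] M [-0.5  -0.31  0.3 ] gf 92.7
az 16.8 q
F [ 2.3 -3.5  0.9] M [-0.68 -0.36  0.35] gf 92.6
time: 50.27
tool_pos: [0.5062, 0.0679, 0.2275]
tcp_rot: [3.141, -0.031, 0.006]
wrist_force: [4.4, -2.7, 0.7]
width: 0.469
grip_force: 93.0
```

```bash
python3 -m jog '[{"dx":0,"dy":0,"dz":0,"ax":0,"ay":0,"az":0},{"dx":0,"dy":0,"dz":0,"ax":0,"ay":0,"az":0},{"dx":0,"dy":0,"dz":0,"ax":0,"ay":0,"az":0},{"dx":0,"dy":0,"dz":0,"ax":0,"ay":0,"az":0},{"dx":0,"dy":0,"dz":0,"ax":0,"ay":0,"az":0}]' 0.9 | head -2; python3 -m jog '[{"dx":0,"dy":0,"dz":-15,"ax":0,"ay":0,"az":0},{"dx":0,"dy":0,"dz":-30,"ax":0,"ay":0,"az":0},{"dx":0,"dy":0,"dz":-35,"ax":0,"ay":0,"az":0},{"dx":0,"dy":0,"dz":-35,"ax":0,"ay":0,"az":0},{"dx":0,"dy":40,"dz":0,"ax":0,"ay":0,"az":0},{"dx":0,"dy":40,"dz":0,"ax":0,"ay":0,"az":0},{"dx":0,"dy":40,"dz":0,"ax":0,"ay":0,"az":0},{"dx":0,"dy":40,"dz":0,"ax":0,"ay":0,"az":0},{"dx":0,"dy":40,"dz":0,"ax":0,"ay":0,"az":0},{"dx":0,"dy":40,"dz":0,"ax":0,"ay":0,"az":0},{"dx":0,"dy":0,"dz":0,"ax":0,"ay":0,"az":0},{"dx":0,"dy":0,"dz":0,"ax":0,"ay":0,"az":0}]'; python3 -c "
from m import *
for n in('side','top'):
  c=grab(n); H=cv2.cvtColor(c['img'],cv2.COLOR_RGB2HSV)
  b=((H[...,0]>98)&(H[...,0]<118)&(H[...,1]>110)).astype(np.uint8)*255; r=(((H[...,0]<6)|(H[...,0]>174))&(H[...,1]>150)).astype(np.uint8)*255
  roi=(240,120,390,290)
  print(n,blobs(b,c,.046,1500,30000,roi),blobs(r,c,.0815,20,400,roi))"
```

```text
time: 50.68
tool_pos: [0.5045, 0.0683, 0.2265]
time: 51.68
tool_pos: [0.4993, -0.1738, 0.3417]
tcp_rot: [-3.141, 0.041, 0.0]
wrist_force: [0.3, 1.0, 0.8]
width: 0.902
grip_force: 0.0
side [[475.3, 50.3, 482.2, 47.0, 225.6, 156.5, 95.8]] [[505.9, 68.9, 506.2, 69.0, 28.5, 25.5, 108.3], [736.0, 223.2, 730.4, 223.3, 87.6, 21.3, 161.5]]
top [[507.1, 67.0, 505.0, 69.7, 188.2, 186.8, 6.2]] [[505.2, 69.0, 504.8, 68.1, 23.9, 23.9, 0.6], [782.4, -1.3, 783.0, -1.2, 52.2, 8.5, 90.6], [782.5, 312.3, 778.9, 315.6, 39.1, 15.0, 155.9]]
```

```bash
python3 -c "
from workcell import bot
print(bot.finish_job())"
```

```text
the job is handed in; nothing more can be done
None
```

I handed the job in at about 52 s. Both discs and the oblong block (the square block was absent) are pressed home, the lid is snapped down, and the knob is tightened about 0.9 rad past the clutch slip by my estimate from the wrist torque. The hand-in returned no verdict.

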